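Close up a gearbox end cover for dispatch

ROBOT

A 6-joint arm with a two-finger parallel gripper is mounted at the origin on the work surface. World frame = base frame: x ahead of the robot, y to its left, z up, the work surface at z = 0. Lengths are in m, angles in degrees, forces in N, time in s.
With the tool pointing down it reaches from about 0.35 to 0.875 m from the base axis. Payload 4.2 kg.
Tool frame: the origin (TCP) lies at the very end of the fingers, on their centre line; the grasp point (between the pads) lies 19 mm behind it (r.grip_point_offset is the distance from the TCP to the grasp point, in m); z points along the fingers, y is the line along which they close (so a half turn about z gives the same grasp; the last joint's range is limited). The gripper opens to 87 mm and grips with 3 to 60 N. Pads are 19 mm wide; open, the fingers measure 117 mm over their backs; the gripper's body (75 mm by 190 mm) begins 51 mm behind the grasp point.
Start: joints at [87.067, 22.042, 0.453, 0, -68.411, -14.817], TCP at [0.191, 0.595, 0.197] pointing down, gripper open.
Joint ranges: [-179.83, 179.83], [-69.29, 118.12], [-61.27, 80.66], [-181.25, 117.63], [-171.15, -9.14], [-177.46, 177.46]. Speed limits (degrees/s): [159.86, 159.86, 180, 180, 180, 180].

INTERFACE

Orientations are given as a 3x3 rotation matrix whose columns are the frame's x, y, z axes.
In Python, from station import r, cams gives the robot as it stands. The module is installed in compiled form; this text tells all that it offers.
- The arm moves only by the shell command python3 -m handwheel 'ROWS'. ROWS is JSON, a list that holds one entry, the list of rows, each a list of 7 numbers: the turn, a rotation vector about the tool's x, y, z in units of 6 degrees (1.0 is 6 degrees), then the shift along the tool's x, y, z in m, then the finger opening in m, from 0 to 0.087. In form: [[[ax, ay, az, x, y, z, jaw], ...]]. A call has 1 to 12 rows; each row shifts and turns the commanded pose from where the row before left it, along the tool's axes as they then stand; what a row does not reach is not made up. A row lasts 1/10 s, in which the tool goes at most 50 mm and 8.59 degrees, less where a joint would pass 70% of its speed; a pose out of reach is approached as far as the arm can. A call with a gripper value outside its range is refused whole. The fingers move at their own pace and stop on an object; the grip force is fixed at half the most. Time passes only in rows, so rows that do not move let the fingers close. It gives the time, the measured TCP pose, the force, the opening and the grip force at its end, in the units of the state.
- r.sense(): the state, without advancing time (a new reading comes with each control period).
- cams.capture(name): name is "side" or "top" or "wrist"; returns the picture (420x560x3 uint8, red, green, blue); there is no depth.
- cams.get_calibration(name): a dict with "camera_matrix" (3x3 intrinsics, pixels), "rvec" (rotation vector, rad) and "tvec" (3), from world to camera coordinates, as OpenCV has them; the wrist camera has in their place "T_tool_cam" (4x4, takes a point from camera to tool coordinates, whose origin is the TCP and whose axes are the flange's). Camera axes: x right, y down, z forward; pixel columns grow to the right and rows downward; lengths in m; the calibration is good to about 2 mm. The wrist camera is an equidistant fisheye: a pixel r from the principal point sees the ray r / f radians off the axis. A picture is of the moment at which its call begins: read the wrist's pose just before it. get_calibration takes no time and is no camera call.
- r.finish_job(): hands the job in; it is judged then, once.
The state is a dict: "time_s": time; "joints": joint angles; "joint_velocities": joint speeds; "effort": joint torques, N m; "tcp_pos": TCP position; "ee_rot": TCP orientation; "wrist_force": force on the tool from outside, world axes, zero at the start; "moment": the same for the moment, N m; "gripper_width": opening from 0.0 (shut) to 1.0 (fully open); "gripper_force": force on a finger pad.
Only numpy, scipy, OpenCV 4.12 (cv2) and the standard library are available. Lean on these libraries where they do the work, as an engineer would, in place of code of your own. Each camera call takes 0.05 s, during which the arm holds its last target. There are 200 camera calls.

TASK

Get the gearbox end cover ready for dispatch: first snap a dust cap fully home on a bearing hub for every cap on the bench, so that no grit gets in, and only then hook every keeper link onto a T-head stud of its own, tilting its eye past the head and levelling it so that it lies flat on the cover, held under the head. Some hubs or studs may stay bare; leave the oil bottle standing.

Things in the scene. Friction and masses are not known exactly. Their poses are not given: they have to be found in the camera images.
- cover: cast aluminium gearbox end cover, fixed to the bench: slab 250 (x) x 280 (y) x 20 thick, origin at the centre of its underside, z up. Two bearing hubs stand on its +x half, four T-head studs in a row on its -x half.
- hub1 (a point): centre of the flat top of a bearing hub, 45 above the slab's top (65 above the bench); axes as the cover's. The hub is 66 in diameter with a rim at the top 80 in diameter and 10 thick.
- hub2 (a point): centre of the flat top of a bearing hub, 45 above the slab's top (65 above the bench); axes as the cover's. The hub is 66 in diameter with a rim at the top 80 in diameter and 10 thick.
- stud1 (a point): foot of a T-head stud, on its axis at the slab's top (20 above the bench); axes as the cover's. Neck 10 in diameter, 24 tall; bar-shaped head 56 long along the cover's x, 14 wide, from 24 to 30 up. Too long for a level link's eye: slip one eye end under the head to the neck with the other tilted up, then level. Links go with the lug towards the hubs (cover's +x).
- stud2 (a point): foot of a T-head stud, on its axis at the slab's top (20 above the bench); axes as the cover's. Neck 10 in diameter, 24 tall; bar-shaped head 56 long along the cover's x, 14 wide, from 24 to 30 up. Too long for a level link's eye: slip one eye end under the head to the neck with the other tilted up, then level. Links go with the lug towards the hubs (cover's +x).
- stud3 (a point): foot of a T-head stud, on its axis at the slab's top (20 above the bench); axes as the cover's. Neck 10 in diameter, 24 tall; bar-shaped head 56 long along the cover's x, 14 wide, from 24 to 30 up. Too long for a level link's eye: slip one eye end under the head to the neck with the other tilted up, then level. Links go with the lug towards the hubs (cover's +x).
- stud4 (a point): foot of a T-head stud, on its axis at the slab's top (20 above the bench); axes as the cover's. Neck 10 in diameter, 24 tall; bar-shaped head 56 long along the cover's x, 14 wide, from 24 to 30 up. Too long for a level link's eye: slip one eye end under the head to the neck with the other tilted up, then level. Links go with the lug towards the hubs (cover's +x).
- link1: loose steel keeper link (may be absent): plate 108 long (x) x 40 wide (y) x 6 thick, origin at the centre of its underside, z up. Through it an oblong eye 46 (x) x 24 (y), centred 17 from the origin on the -x side: 14 bar at the -x end, 8 bars at the sides. On the tail a grip lug 30 (x) x 16 (y), from 6 to 40 above the underside, centred 32 from the origin on the +x side. About 0.2 kg.
- link1_eye (a point): centre of the eye of link1, at the underside of the plate; axes as the link's
- link2: loose steel keeper link (may be absent): plate 108 long (x) x 40 wide (y) x 6 thick, origin at the centre of its underside, z up. Through it an oblong eye 46 (x) x 24 (y), centred 17 from the origin on the -x side: 14 bar at the -x end, 8 bars at the sides. On the tail a grip lug 30 (x) x 16 (y), from 6 to 40 above the underside, centred 32 from the origin on the +x side. About 0.2 kg.
- link2_eye (a point): centre of the eye of link2, at the underside of the plate; axes as the link's
- link3: loose steel keeper link (may be absent): plate 108 long (x) x 40 wide (y) x 6 thick, origin at the centre of its underside, z up. Through it an oblong eye 46 (x) x 24 (y), centred 17 from the origin on the -x side: 14 bar at the -x end, 8 bars at the sides. On the tail a grip lug 30 (x) x 16 (y), from 6 to 40 above the underside, centred 32 from the origin on the +x side. About 0.2 kg.
- link3_eye (a point): centre of the eye of link3, at the underside of the plate; axes as the link's
- link4: loose steel keeper link (may be absent): plate 108 long (x) x 40 wide (y) x 6 thick, origin at the centre of its underside, z up. Through it an oblong eye 46 (x) x 24 (y), centred 17 from the origin on the -x side: 14 bar at the -x end, 8 bars at the sides. On the tail a grip lug 30 (x) x 16 (y), from 6 to 40 above the underside, centred 32 from the origin on the +x side. About 0.2 kg.
- link4_eye (a point): centre of the eye of link4, at the underside of the plate; axes as the link's
- cap1: loose black plastic dust cap (may be absent) standing on its clip arm tips; origin at the centre of its underside (arm tips), z up. Disc 94 across, from 34 to 42 above the origin; on it a grip bar 44 long (x) x 16 wide (y), from 42 to 76. Clip arms hang at +x and -x, 24 wide, outer faces 53 from the axis; short fixed guides at +y and -y, 42 from the axis, flared. About 0.14 kg.
- cap1_seat (a point): cap1: centre of the disc's underside, 34 above the origin; axes as the cap's. Each clip arm slides outwards on a spring; its inward barb has its flat top 12.5 below this point, 36.5 from the axis, with a sloped lead-in opening to 45 at the tip. Any yaw fits. Pressing home takes about 6 to 14 N straight down; then this point lies on the hub's top and the barbs are under the rim.
- cap2: loose black plastic dust cap (may be absent) standing on its clip arm tips; origin at the centre of its underside (arm tips), z up. Disc 94 across, from 34 to 42 above the origin; on it a grip bar 44 long (x) x 16 wide (y), from 42 to 76. Clip arms hang at +x and -x, 24 wide, outer faces 53 from the axis; short fixed guides at +y and -y, 42 from the axis, flared. About 0.14 kg.
- cap2_seat (a point): cap2: centre of the disc's underside, 34 above the origin; axes as the cap's. Each clip arm slides outwards on a spring; its inward barb has its flat top 12.5 below this point, 36.5 from the axis, with a sloped lead-in opening to 45 at the tip. Any yaw fits. Pressing home takes about 6 to 14 N straight down; then this point lies on the hub's top and the barbs are under the rim.
- oil_bottle: bystander: white plastic bottle, 60 in diameter, 170 tall, standing on the right of the bench; origin at the centre of its foot
- bearing_ring: bystander: loose steel bearing ring lying among the parts, 90 outside and 48 inside diameter, 22 tall; not needed; origin at the centre of its underside
Not all that is in view belongs to the job. What is shaped like the link4 but blue or purple is not meant.

How it is judged (in metres and radians):
On the way, in this order (a step that is already met when the one before it is completed fails the run):
1. every cap present is snapped home on a hub (((horizontal distance between cap1_seat and hub1 below 0.005 m and z of cap1_seat in the frame of hub1 between -0.003 and 0.002 m and angle between cap1's own z axis and vertical below 0.05 rad) or (horizontal distance between cap1_seat and hub2 below 0.005 m and z of cap1_seat in the frame of hub2 between -0.003 and 0.002 m and angle between cap1's own z axis and vertical below 0.05 rad)) and ((horizontal distance between cap2_seat and hub1 below 0.005 m and z of cap2_seat in the frame of hub1 between -0.003 and 0.002 m and angle between cap2's own z axis and vertical below 0.05 rad) or (horizontal distance between cap2_seat and hub2 below 0.005 m and z of cap2_seat in the frame of hub2 between -0.003 and 0.002 m and angle between cap2's own z axis and vertical below 0.05 rad))), for 0.2 s.
2. then every link present lies level on the cover with its eye around a stud, under the head (all of step 1 and ((horizontal distance between link1_eye and stud1 below 0.02 m and z of link1_eye in the frame of stud1 between -0.003 and 0.0045 m and angle between link1's own z axis and vertical below 0.08 rad) or (horizontal distance between link1_eye and stud2 below 0.02 m and z of link1_eye in the frame of stud2 between -0.003 and 0.0045 m and angle between link1's own z axis and vertical below 0.08 rad) or (horizontal distance between link1_eye and stud3 below 0.02 m and z of link1_eye in the frame of stud3 between -0.003 and 0.0045 m and angle between link1's own z axis and vertical below 0.08 rad) or (horizontal distance between link1_eye and stud4 below 0.02 m and z of link1_eye in the frame of stud4 between -0.003 and 0.0045 m and angle between link1's own z axis and vertical below 0.08 rad)) and ((horizontal distance between link2_eye and stud1 below 0.02 m and z of link2_eye in the frame of stud1 between -0.003 and 0.0045 m and angle between link2's own z axis and vertical below 0.08 rad) or (horizontal distance between link2_eye and stud2 below 0.02 m and z of link2_eye in the frame of stud2 between -0.003 and 0.0045 m and angle between link2's own z axis and vertical below 0.08 rad) or (horizontal distance between link2_eye and stud3 below 0.02 m and z of link2_eye in the frame of stud3 between -0.003 and 0.0045 m and angle between link2's own z axis and vertical below 0.08 rad) or (horizontal distance between link2_eye and stud4 below 0.02 m and z of link2_eye in the frame of stud4 between -0.003 and 0.0045 m and angle between link2's own z axis and vertical below 0.08 rad)) and ((horizontal distance between link3_eye and stud1 below 0.02 m and z of link3_eye in the frame of stud1 between -0.003 and 0.0045 m and angle between link3's own z axis and vertical below 0.08 rad) or (horizontal distance between link3_eye and stud2 below 0.02 m and z of link3_eye in the frame of stud2 between -0.003 and 0.0045 m and angle between link3's own z axis and vertical below 0.08 rad) or (horizontal distance between link3_eye and stud3 below 0.02 m and z of link3_eye in the frame of stud3 between -0.003 and 0.0045 m and angle between link3's own z axis and vertical below 0.08 rad) or (horizontal distance between link3_eye and stud4 below 0.02 m and z of link3_eye in the frame of stud4 between -0.003 and 0.0045 m and angle between link3's own z axis and vertical below 0.08 rad)) and ((horizontal distance between link4_eye and stud1 below 0.02 m and z of link4_eye in the frame of stud1 between -0.003 and 0.0045 m and angle between link4's own z axis and vertical below 0.08 rad) or (horizontal distance between link4_eye and stud2 below 0.02 m and z of link4_eye in the frame of stud2 between -0.003 and 0.0045 m and angle between link4's own z axis and vertical below 0.08 rad) or (horizontal distance between link4_eye and stud3 below 0.02 m and z of link4_eye in the frame of stud3 between -0.003 and 0.0045 m and angle between link4's own z axis and vertical below 0.08 rad) or (horizontal distance between link4_eye and stud4 below 0.02 m and z of link4_eye in the frame of stud4 between -0.003 and 0.0045 m and angle between link4's own z axis and vertical below 0.08 rad))), for 0.2 s.
At the end, for the whole second after the job is handed in: Each cap present: disc underside within 2 mm of a hub's top, centred within 5 mm, level within 0.05 rad. Each link present: eye centre within 20 mm of a stud's axis, underside within 4.5 mm of the slab's top (below the head), level within 0.08 rad. All at rest (all of step 2 and linear speed of each of link1, link2, link3, link4, cap1, cap2 below 0.02 m/s); the robot touches nothing.
It fails at once if the oil bottle is knocked over (angle between oil_bottle's own z axis and vertical above 0.5 rad).
Of link1, link2, link3, link4 only 3 to 4 are there at a start; the rules pass over those that are not, and their reading is None.
Of cap1, cap2 only 1 to 2 are there at a start; the rules pass over those that are not, and their reading is None.
At some moment in a run one of link1, link2, link3, link4, cap1, cap2 may be knocked a few centimetres aside while the robot is not near it.
It also fails if it takes over 210 s, if anything falls off the work surface, if the arm or the gripper's body presses on something with over 40 N, if the wrist force passes 120 N, or if a joint passes its speed limit or range.

## Working session

There is one attempt and no reset: what is moved stays moved. The work goes in short steps, Python scripts to look and compute and a shell command to move; the robot and the scene stay as the last step left them, time stands still between calls to the robot, and variables do not carry over. Pictures are saved under pics/ and viewed, at most 14 in all, crops included, and the job is handed in when it is done.

```bash
mkdir -p pics
cat > h.py <<'E'
import numpy as np, cv2
from station import r, cams
def save(name, fn, crop=None, s=1):
    im=cams.capture(name)[:,:,::-1]
    cv2.imwrite('pics/'+fn+'_raw.png',im)
    if crop: x0,y0,x1,y1=crop; im=im[y0:y1,x0:x1]
    cv2.imwrite('pics/'+fn+'.png',cv2.resize(im,None,fx=s,fy=s,interpolation=cv2.INTER_CUBIC))
def cal(n):
    c=cams.get_calibration(n); return np.array(c['camera_matrix']),cv2.Rodrigues(np.array(c['rvec'],float))[0],np.array(c['tvec'],float).ravel()
def px2w(n,u,v,z):
    K,R,t=cal(n); d=R.T@np.linalg.inv(K)@np.array([u,v,1.]); c=-R.T@t
    return c+d*(z-c[2])/d[2]
def w2px(n,p):
    K,R,t=cal(n); q=K@(R@np.array(p)+t); return q[:2]/q[2]
E
python3 - <<'E'
from h import *
save('top','t0',None,1.4); save('side','s0',None,1.4)
for n in('top','side'):
    K,R,t=cal(n);print(n,K.tolist(),(-R.T@t).round(3),R.round(3).tolist())
c=cams.get_calibration('wrist');print(c)
s=r.sense();print(s)
E
```

```text
top [[482.5979989786682, 0.0, 279.0595621684467], [0.0, 482.5979989786682, 211.1306802197724], [0.0, 0.0, 1.0]] [ 0.265 -0.043  1.351] [[0.012, -1.0, -0.009], [-0.987, -0.01, -0.16], [0.16, 0.011, -0.987]]
side [[499.8331775558384, 0.0, 274.0506166815169], [0.0, 499.8331775558384, 215.01097765936726], [0.0, 0.0, 1.0]] [ 0.179 -1.006  1.074] [[0.949, -0.314, 0.003], [-0.217, -0.664, -0.716], [0.227, 0.679, -0.698]]
{'camera_matrix': array([[325.1922621 ,   0.        , 281.08988309],
       [  0.        , 325.1922621 , 205.51491463],
       [  0.        ,   0.        ,   1.        ]]), 'T_tool_cam': array([[-7.08756918e-04, -9.52673838e-01, -3.03993515e-01,
         8.38924342e-02],
       [ 9.99999523e-01, -4.71045553e-04, -8.55293923e-04,
         2.89699935e-04],
       [ 6.71621351e-04, -3.03993976e-01,  9.52673717e-01,
        -1.89279981e-01],
       [ 0.00000000e+00,  0.00000000e+00,  0.00000000e+00,
         1.00000000e+00]])}
{'time_s': 0.1, 'joints': array([ 8.70682246e+01,  2.20854490e+01,  3.88447654e-01, -2.49899106e-02,
       -6.84119665e+01, -1.48166009e+01]), 'joint_velocities': array([ 0.13370196, -0.07741786,  0.09798311,  0.05870569,  0.01685128,
        0.01437106]), 'effort': array([-5.45475432e-04, -3.91690028e+01,  1.87935823e+01,  4.23191652e+00,
        1.34914948e-02, -6.82796053e-05]), 'tcp_pos': array([0.19033127, 0.59469831, 0.19578518]), 'ee_rot': array([[ 9.52355414e-01, -3.04990021e-01, -5.02302157e-04],
       [-3.04990420e-01, -9.52353566e-01, -1.87858074e-03],
       [ 9.45791279e-05,  1.94227388e-03, -9.99998109e-01]]), 'wrist_force': array([ 0.16515731, -0.9378007 ,  0.21944388]), 'moment': array([-0.03498197, -0.04537   , -0.02085044]), 'gripper_force': 0.0, 'gripper_width': 1.00052234588186}
```

View pics/t0.png

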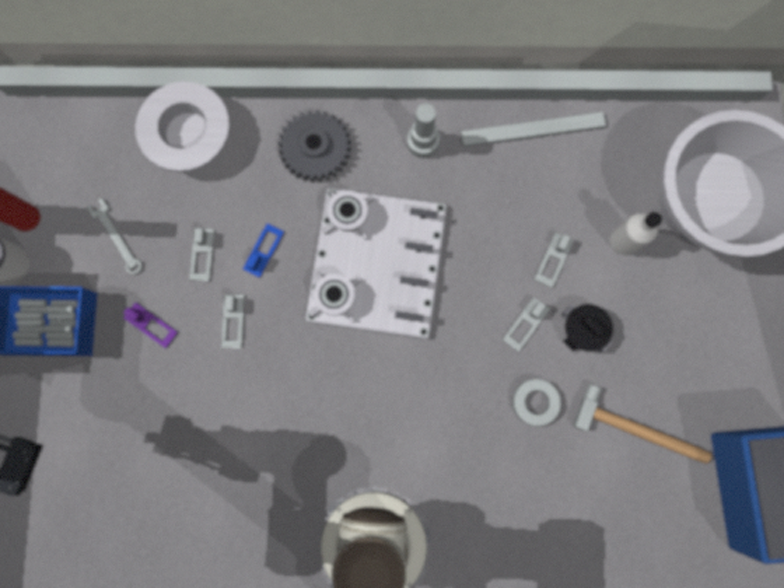

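View pics/s0.png

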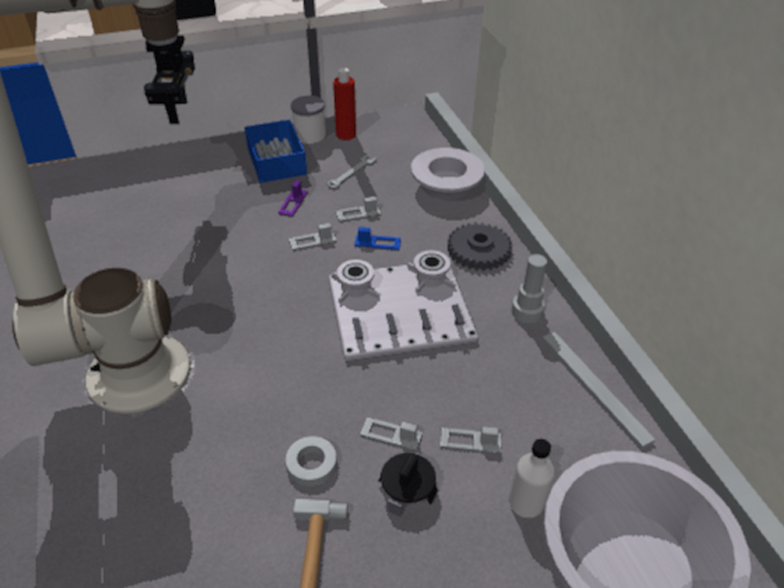

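The top view shows the cover at about (380,262), two hubs to its left, four studs to its right, one cap at (589,328), and four grey links at (202,253), (233,320), (553,258) and (527,323). The blue and purple ones are decoys. So there is one cap and four links.

```bash
cat >> h.py <<'E'
W=cams.get_calibration('wrist'); WK=np.array(W['camera_matrix']); WT=np.array(W['T_tool_cam'])
def pose():
    s=r.sense(); return np.array(s['tcp_pos']),np.array(s['ee_rot'])
def wray(u,v,p,R):
    x=(u-WK[0,2])/WK[0,0]; y=(v-WK[1,2])/WK[1,1]; a=np.hypot(x,y)
    d=np.array([x/a*np.sin(a),y/a*np.sin(a),np.cos(a)]) if a>1e-9 else np.array([0,0,1.])
    return p+R@WT[:3,3], R@WT[:3,:3]@d
def wp2w(u,v,z,p,R):
    c,d=wray(u,v,p,R); return c+d*(z-c[2])/d[2]
def w2wp(P,p,R):
    q=WT[:3,:3].T@(R.T@(np.array(P)-p)-WT[:3,3]); a=np.arctan2(np.hypot(q[0],q[1]),q[2]); b=np.hypot(q[0],q[1])
    return WK[0,0]*a*q[0]/b+WK[0,2],WK[1,1]*a*q[1]/b+WK[1,2]
from scipy.spatial.transform import Rotation as Ro
def Rdown(yaw):  # tool x at yaw deg in world, z down
    a=np.radians(yaw); x=np.array([np.cos(a),np.sin(a),0]); z=np.array([0,0,-1.]); return np.c_[x,np.cross(z,x),z]
def go(tp,tR,final=False):
    """turn first (units), then shift in the turned tool frame"""
    p,R=pose(); rv=Ro.from_matrix(R.T@tR).as_rotvec(degrees=True)/6
    print('turn',rv.round(2),'then shift',(tR.T@(np.array(tp)-p)).round(4), '| shift in now frame',(R.T@(np.array(tp)-p)).round(4))
def snap(fn,crop=None,s=1.4):
    p,R=pose(); save('wrist',fn,crop,s); np.savez('pics/'+fn+'.npz',p=p,R=R)
def load(fn):
    d=np.load('pics/'+fn+'.npz'); return d['p'],d['R']
E
python3 - <<'E'
from h import *
for n,u,v,z in [('cap',589,328,.042),('l_a',202,253,.006),('l_b',233,320,.006),('l_c',553,258,.006),('l_d',527,323,.006),('ring',537,402,.02),('bottlefoot',625,243,0),('hubA',347,210,.065),('hubB',333,294,.065),('cornerUR',448,204,.02),('cornerBR',432,339,.02),('cornerBL',307,318,.02),('cornerUL',327,190,.02)]:
    print(n,px2w('top',u/1.4,v/1.4,z).round(3))
print('cover view'); go([.5,0,.3],Rdown(-17.8))
E
```

```text
cap [ 0.417 -0.414  0.042]
l_a [0.567 0.359 0.006]
l_b [0.43  0.288 0.006]
l_c [ 0.564 -0.356  0.006]
l_d [ 0.43  -0.301  0.006]
ring [ 0.274 -0.315  0.02 ]
bottlefoot [ 0.598 -0.506  0.   ]
hubA [0.643 0.06  0.065]
hubB [0.475 0.083 0.065]
cornerUR [ 0.671 -0.143  0.02 ]
cornerBR [ 0.395 -0.111  0.02 ]
cornerBL [0.434 0.138 0.02 ]
cornerUL [0.698 0.105 0.02 ]
cover view
turn [ 0.02 -0.    0.01] then shift [ 0.4766  0.4716 -0.1042] | shift in now frame [ 0.4763  0.4721 -0.1033]
```

```bash
python3 -m handwheel '[[[0,0,0,0.02,0.02,-0.03,0.087],[0,0,0,0.03,0.03,-0.03,0.087],[0,0,0,0.03,0.03,-0.03,0.087],[0,0,0,0.03,0.03,-0.013,0.087],[0,0,0,0.03,0.03,0,0.087],[0,0,0,0.03,0.03,0,0.087],[0,0,0,0.03,0.03,0,0.087],[0,0,0,0.03,0.03,0,0.087],[0,0,0,0.03,0.03,0,0.087],[0,0,0,0.03,0.03,0,0.087],[0,0,0,0.03,0.03,0,0.087],[0,0,0,0.03,0.03,0,0.087]]]' ; python3 -m handwheel '[[[0,0,0,0.03,0.03,0,0.087],[0,0,0,0.03,0.03,0,0.087],[0,0,0,0.03,0.03,0,0.087],[0,0,0,0.03,0.03,0,0.087],[0,0,0,0.02,0.02,0,0.087],[0,0,0,0.02,0.01,0,0.087],[0,0,0,0,0,0,0.087],[0,0,0,0,0,0,0.087]]]'
python3 - <<'E'
from h import *
snap('w1'); print(pose(),r.sense()['time_s'])
E
```

```text
time_s: 1.3
tcp_pos: [0.4158, 0.1563, 0.2973]
ee_rot: [[0.952, -0.305, -0.0], [-0.305, -0.952, 0.0], [-0.0, -0.0, -1.0]]
wrist_force: [0.4, -0.1, 0.3]
gripper_width: 0.996
gripper_force: 0.0
time_s: 2.1
tcp_pos: [0.5219, -0.0338, 0.2967]
ee_rot: [[0.952, -0.306, -0.002], [-0.306, -0.952, 0.0], [-0.002, 0.001, -1.0]]
wrist_force: [0.1, -0.1, 0.2]
gripper_width: 1.002
gripper_force: 0.0
(array([ 0.52181485, -0.03338067,  0.29703358]), array([[ 9.52363693e-01, -3.04962385e-01, -1.15801595e-03],
       [-3.04962459e-01, -9.52364366e-01,  1.15771074e-04],
       [-1.13815895e-03,  2.42895224e-04, -9.99999323e-01]])) 2.15
```

View pics/w1.png

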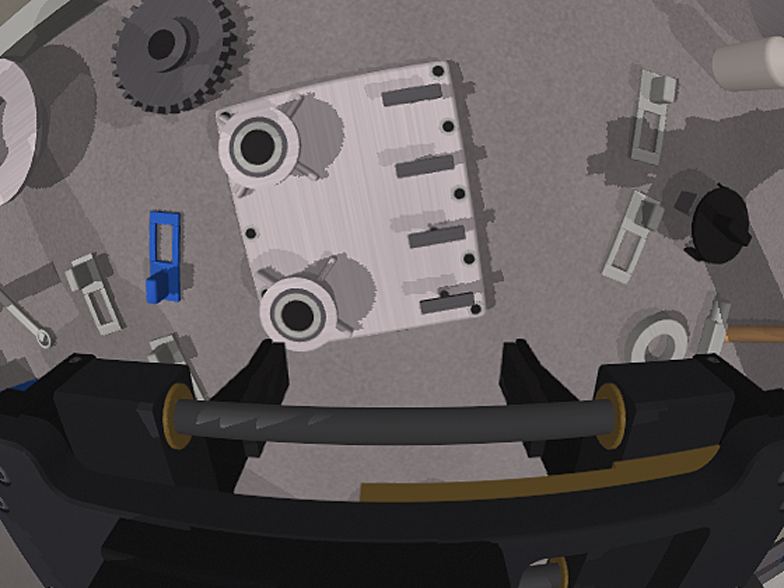

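The wrist view shows the hub tops at (259,147) and (298,315), and the stud heads at (412,96), (425,166), (437,236) and (447,303). Links and the cap are on the right, with the cap at (720,222).

Run:
```python
from h import *
p,R=load('w1')
H=[wp2w(u/1.4,v/1.4,.065,p,R) for u,v in [(259,147),(298,315)]]
S=[wp2w(u/1.4,v/1.4,.05,p,R) for u,v in [(412,96),(425,166),(437,236),(447,303)]]
print(np.array(H).round(4)); print(np.array(S).round(4))
d=S[3]-S[0]; print('cover x yaw from studs',np.degrees(np.arctan2(-d[0],d[1]))-0, d); d=H[1]-H[0];print('hubs',d,np.linalg.norm(d))
E2=[wp2w(u/1.4,v/1.4,.05,p,R) for u,v in [(383,98),(441,91),(397,172),(453,161),(409,241),(465,231)]]
for i in (0,2,4):
    d=E2[i]-E2[i+1]; print('head',d.round(4),np.degrees(np.arctan2(d[1],d[0])))
C=[wp2w(u/1.4,v/1.4,.02,p,R) for u,v in [(217,110),(446,61),(485,312)]]
print(np.array(C).round(4))
go([.45,-.38,.3],Rdown(-17.8))
print('cap approx',wp2w(720/1.4,225/1.4,.042,p,R))
```

```text
[[0.6437 0.0591 0.065 ]
 [0.4755 0.082  0.065 ]]
[[ 0.6429 -0.091   0.05  ]
 [ 0.5752 -0.0824  0.05  ]
 [ 0.5064 -0.0735  0.05  ]
 [ 0.4366 -0.0638  0.05  ]]
cover x yaw from studs 82.48280976800882 [-0.20633689  0.02722775  0.        ]
hubs [-0.16819971  0.02290954  0.        ] 0.16975273045928777
head [0.0096 0.054  0.    ] 79.92470040072166
head [0.0056 0.0541 0.    ] 84.0617568366813
head [0.0069 0.0554 0.    ] 82.88004011425811
[[ 0.7034  0.1026  0.02  ]
 [ 0.671  -0.1372  0.02  ]
 [ 0.4017 -0.1018  0.02  ]]
turn [0.   0.01 0.01] then shift [ 0.0376  0.352  -0.003 ] | shift in now frame [ 0.0373  0.352  -0.0029]
cap approx [ 0.42196499 -0.41008225  0.042     ]
```

```bash
python3 -m handwheel '[[[0,0,0,0,0.03,0,0.087],[0,0,0,0,0.03,0,0.087],[0,0,0,0,0.035,0,0.087],[0,0,0,0,0.035,0,0.087],[0,0,0,0,0.035,0,0.087],[0,0,0,0,0.035,0,0.087],[0,0,0,0,0.035,0,0.087],[0,0,0,0,0.035,0,0.087],[0,0,0,0,0.035,0.01,0.087],[0,0,0,0,0.03,0.02,0.087],[0,0,0,0,0,0.02,0.087],[0,0,0,0,0,0,0.087]]]'
python3 - <<'E'
from h import *
snap('w2'); print(pose(),r.sense()['time_s'])
E
```

```text
time_s: 3.35
tcp_pos: [0.4184, -0.3512, 0.2446]
ee_rot: [[0.952, -0.305, -0.005], [-0.305, -0.952, 0.004], [-0.006, -0.002, -1.0]]
wrist_force: [-0.3, -0.7, -0.7]
gripper_width: 0.997
gripper_force: 0.0
(array([ 0.41953716, -0.3516749 ,  0.24672581]), array([[ 9.52631013e-01, -3.04118400e-01, -2.48027277e-03],
       [-3.04116304e-01, -9.52634166e-01,  1.19149637e-03],
       [-2.72514855e-03, -3.80765008e-04, -9.99996214e-01]])) 3.4
```

View pics/w2.png

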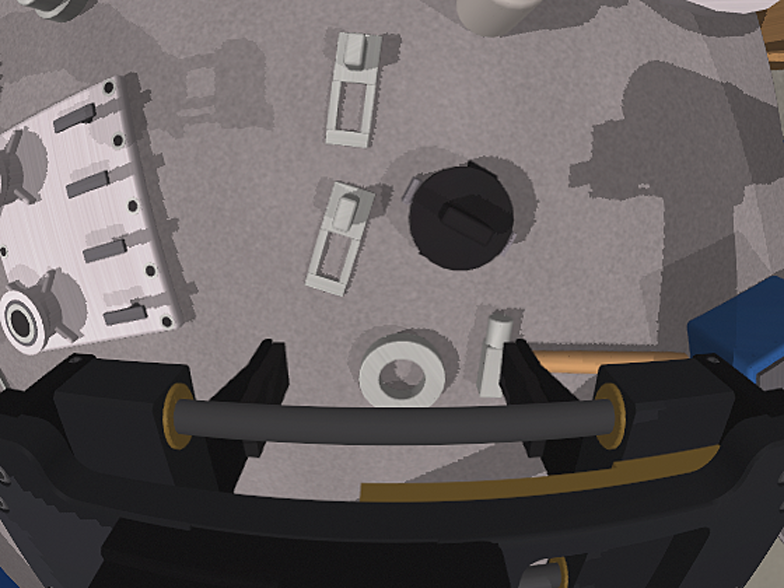

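Run:
```python
import cv2,numpy as np
im=cv2.imread('pics/w2_raw.png')
a=im[15:215,212:376]; a=cv2.resize(a,None,fx=3,fy=3,interpolation=cv2.INTER_CUBIC)
b=im[110:200,285:375]; b=cv2.resize(np.clip(b.astype(float)*4,0,255).astype('uint8'),None,fx=3.3,fy=3.3,interpolation=cv2.INTER_CUBIC)
o=np.zeros((600,492+297,3),'uint8'); o[:,:492]=a; o[:297,492:]=b
cv2.imwrite('pics/c2.png',o)
```

```text
(no output)
```

View pics/c2.png

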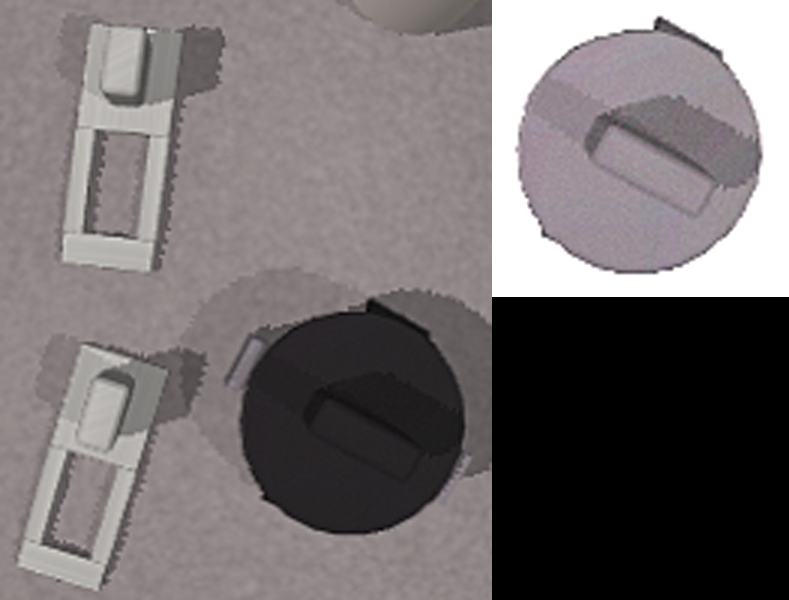

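Cap disc centre is at about (639,150) in the inset with the bar running (598,140)-(706,197). The corners of the two right-hand links are clear in the left part.

```bash
cat >> h.py <<'E'
def rect(ps):  # corners in order tail-a, tail-b, eye-b, eye-a (world) -> centre, yaw of +x (towards tail)
    P=np.array(ps); c=P.mean(0); d=(P[0]+P[1]-P[2]-P[3])/2
    print('centre',c.round(4),'len',np.linalg.norm(d).round(4),'wid',(np.linalg.norm(P[0]-P[1]).round(4),np.linalg.norm(P[3]-P[2]).round(4)),'yaw',np.degrees(np.arctan2(d[1],d[0])).round(1))
    return c[:2],np.degrees(np.arctan2(d[1],d[0]))
E
python3 - <<'E'
from h import *
p,R=load('w2')
f=lambda x,y,z:wp2w(212+x/3,15+y/3,z,p,R)
g=lambda x,y,z:wp2w(285+(x-492)/3.3,110+y/3.3,z,p,R)
for q,l in [([(90,24),(181,32),(155,270),(62,262)],(124,62)),([(82,345),(168,371),(100,590),(18,563)],(106,411))]:
    c,y=rect([f(a,b,.006) for a,b in q]); e=np.array([np.cos(np.radians(y)),np.sin(np.radians(y))])
    print('lug pred',c+.032*e,'lug seen',f(*l,.04)[:2])
print('disc',g(639.5,150.5,.042)); a,b=g(598,140,.076),g(706,197,.076)
print('bar',(a+b)/2,np.linalg.norm(a-b),np.degrees(np.arctan2(*(b-a)[1::-1])))
E
```

```text
centre [ 0.5612 -0.3579  0.006 ] len 0.1071 wid (np.float64(0.0395), np.float64(0.0407)) yaw -24.2
lug pred [ 0.59035271 -0.37101095] lug seen [ 0.58873741 -0.37101729]
centre [ 0.4286 -0.2988  0.006 ] len 0.1061 wid (np.float64(0.0395), np.float64(0.0404)) yaw -35.9
lug pred [ 0.45447625 -0.31755163] lug seen [ 0.45549444 -0.31935239]
disc [ 0.42097974 -0.41405624  0.042     ]
bar [ 0.42040181 -0.41357075  0.076     ] 0.042655060247012225 -134.5735421917589
```

Run:
```python
from h import *
print(r.sense()['joints'].round(1)); go([.4205,-.4138,.13],Rdown(45.4)); go([.4205,-.4138,.13],Rdown(-134.6))
```

```text
[-23.   12.7  -5.6  -0.  -71.8  95.3]
turn [ -0.02   0.02 -10.52] then shift [-0.0436  0.0443  0.1167] | shift in now frame [0.0201 0.0589 0.1166]
turn [ 0.02  0.02 19.48] then shift [ 0.0436 -0.0443  0.1167] | shift in now frame [0.0201 0.0589 0.1166]
```

```bash
python3 -m handwheel '[[[0,0,0,0.01,0.03,0.03,0.05],[0,0,0,0.01,0.029,0.03,0.05],[0,0,1.4,0,0,0.02,0.05],[0,0,1.4,0,0,0.01,0.05],[0,0,1.4,0,0,0.01,0.05],[0,0,1.4,0,0,0.01,0.05],[0,0,1.4,0,0,0.006,0.05],[0,0,1.4,0,0,0,0.05],[0,0,1.4,0,0,0,0.05],[0,0,1.4,0,0,0,0.05],[0,0,1.4,0,0,0,0.05],[0,0,1.4,0,0,0,0.05]]]' ;python3 -m handwheel '[[[0,0,1.4,0,0,0,0.05],[0,0,1.4,0,0,0,0.05],[0,0,1.4,0,0,0,0.05],[0,0,1.28,0,0,0,0.05],[0,0,0,0,0,0,0.05],[0,0,0,0,0,0,0.05]]]'
python3 - <<'E'
from h import *
print(r.sense()['joints'].round(1)); go([.4205,-.4138,.045],Rdown(-134.6))
E
```

```text
time_s: 4.6
tcp_pos: [0.4231, -0.4144, 0.1336]
ee_rot: [[-0.207, -0.978, 0.003], [-0.978, 0.207, -0.002], [0.001, -0.003, -1.0]]
wrist_force: [-0.6, 0.6, -0.3]
gripper_width: 0.575
gripper_force: 0.0
time_s: 5.2
tcp_pos: [0.4224, -0.4146, 0.1328]
ee_rot: [[-0.699, -0.715, 0.002], [-0.715, 0.699, -0.001], [-0.0, -0.002, -1.0]]
wrist_force: [0.7, 1.1, 0.1]
gripper_width: 0.573
gripper_force: 0.0
[-28.8  21.8  -9.7   0.  -58.4 -15.6]
turn [-0.02  0.    0.04] then shift [0.0008 0.0019 0.0878] | shift in now frame [0.0008 0.0021 0.0878]
```

```bash
python3 -m handwheel '[[[0,0,0,0.001,0.002,0.02,0.05],[0,0,0,0,0,0.025,0.05],[0,0,0,0,0,0.025,0.05],[0,0,0,0,0,0.017,0.05],[0,0,0,0,0,0,0.05],[0,0,0,0,0,0,0.008],[0,0,0,0,0,0,0.008],[0,0,0,0,0,0,0.008],[0,0,0,0,0,0,0.008],[0,0,0,0,0,0,0.008],[0,0,0,0,0,0,0.008],[0,0,0,0,0,0,0.008]]]' ;python3 -m handwheel '[[[0,0,0,0,0,-0.02,0.008],[0,0,0,0,0,-0.03,0.008],[0,0,0,0,0,-0.04,0.008],[0,0,0,0,0,-0.04,0.008],[0,0,0,0,0,0,0.008]]]'
python3 - <<'E'
from h import *
go([.4755,.082,.15],Rdown(-134.6)); go([.4755,.082,.15],Rdown(-90))
E
```

```text
time_s: 6.4
tcp_pos: [0.4194, -0.4145, 0.045]
ee_rot: [[-0.703, -0.712, 0.001], [-0.712, 0.703, -0.001], [-0.0, -0.001, -1.0]]
wrist_force: [-0.5, 0.3, 1.8]
gripper_width: 0.176
gripper_force: 30.0
time_s: 6.9
tcp_pos: [0.422, -0.4166, 0.1807]
ee_rot: [[-0.702, -0.712, 0.01], [-0.712, 0.702, -0.008], [-0.001, -0.012, -1.0]]
wrist_force: [0.5, -0.0, -1.2]
gripper_width: 0.175
gripper_force: 30.0
turn [-0.12  0.01  0.01] then shift [-0.3926  0.312   0.0307] | shift in now frame [-0.3928  0.3121  0.0274]
turn [-0.12 -0.03 -7.43] then shift [-0.4986 -0.0535  0.0307] | shift in now frame [-0.3928  0.3121  0.0274]
```

```bash
python3 -m handwheel '[[[0,0,0,-0.0225,0.018,0,0.008],[0,0,0,-0.035,0.028,0,0.008],[0,0,0,-0.035,0.028,0,0.008],[0,0,0,-0.035,0.028,0,0.008],[0,0,0,-0.035,0.028,0,0.008],[0,0,0,-0.035,0.028,0,0.008],[0,0,0,-0.035,0.028,0,0.008],[0,0,0,-0.035,0.028,0,0.008],[0,0,0,-0.035,0.028,0,0.008],[0,0,0,-0.035,0.028,0,0.008],[0,0,0,-0.035,0.028,0,0.008],[0,0,0,-0.02,0.014,0,0.008]]]' ;python3 -m handwheel '[[[0,0,0,0,0,0,0.008],[0,0,0,0,0,0,0.008],[0,0,0,0,0,0,0.008]]]'
python3 - <<'E'
from h import *
go([.4755,.082,.125],Rdown(-134.6)); snap('w3'); save('top','t3',(80,120,480,260),1.9)
E
```

```text
time_s: 8.1
tcp_pos: [0.4721, 0.087, 0.1735]
ee_rot: [[-0.701, -0.713, -0.001], [-0.713, 0.701, 0.0], [0.001, 0.001, -1.0]]
wrist_force: [0.3, -0.2, -1.9]
gripper_width: 0.177
gripper_force: 30.0
time_s: 8.4
tcp_pos: [0.4721, 0.0833, 0.1738]
ee_rot: [[-0.703, -0.711, -0.002], [-0.711, 0.703, -0.001], [0.002, 0.001, -1.0]]
wrist_force: [-0.1, 0.1, -1.4]
gripper_width: 0.178
gripper_force: 30.0
turn [ 0.01 -0.02 -0.01] then shift [-0.0015 -0.0034  0.0488] | shift in now frame [-0.0015 -0.0034  0.0488]
```

View pics/w3.png

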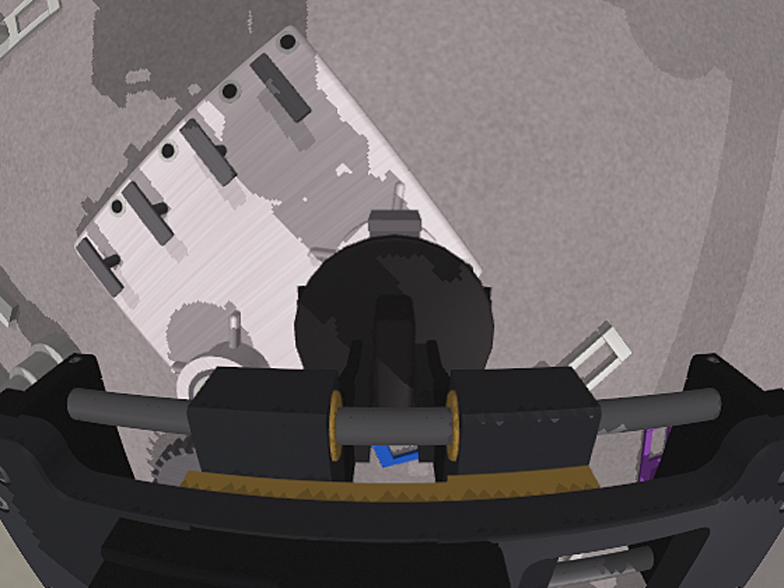

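The cap is held straight. The disc's front edge is at (394,236), its sides are at x=295 and 493, and the stud heads are at (281,88), (209,151), (148,213) and (101,266).

Run:
```python
from h import *
p,R=load('w3')
for u,v,z in [(394,236,p[2]-.003),(295,325,p[2]-.003),(493,325,p[2]-.003)]: print('disc edge in tool',(R.T@(wp2w(u/1.4,v/1.4,z,p,R)-p)).round(4))
for u,v in [(281,88),(209,151),(148,213),(101,266)]: print(wp2w(u/1.4,v/1.4,.05,p,R).round(4))
```

```text
disc edge in tool [0.0463 0.0003 0.0031]
disc edge in tool [ 0.0048 -0.0456  0.003 ]
disc edge in tool [0.0047 0.0462 0.003 ]
[ 0.4366 -0.0618  0.05  ]
[ 0.5044 -0.0713  0.05  ]
[ 0.574  -0.0802  0.05  ]
[ 0.6414 -0.0891  0.05  ]
```

```bash
python3 -m handwheel '[[[0,0,0,-0.002,-0.002,0.02,0.008],[0,0,0,0,0,0.025,0.008],[0,0,0,0,0,0.015,0.008],[0,0,0,0,0,0,0.008],[0,0,0,0,0,0.004,0.008],[0,0,0,0,0,0.004,0.008],[0,0,0,0,0,0.004,0.008]]]' ;python3 -m handwheel '[[[0,0,0,0,0,0.004,0.008],[0,0,0,0,0,0.004,0.008],[0,0,0,0,0,0.004,0.008],[0,0,0,0,0,0.004,0.008],[0,0,0,0,0,0.004,0.008]]]'; python3 -m handwheel '[[[0,0,0,0,0,0.003,0.008],[0,0,0,0,0,0.003,0.008],[0,0,0,0,0,0,0.008],[0,0,0,0,0,0,0.008]]]'
```

```text
time_s: 9.2
tcp_pos: [0.4763, 0.0844, 0.1031]
ee_rot: [[-0.703, -0.712, 0.002], [-0.712, 0.703, 0.001], [-0.002, -0.001, -1.0]]
wrist_force: [-0.1, -0.7, -1.2]
gripper_width: 0.18
gripper_force: 30.0
time_s: 9.7
tcp_pos: [0.4756, 0.0842, 0.0822]
ee_rot: [[-0.703, -0.712, 0.0], [-0.712, 0.703, -0.0], [-0.0, -0.0, -1.0]]
wrist_force: [0.6, 0.3, 0.7]
gripper_width: 0.174
gripper_force: 30.0
time_s: 10.1
tcp_pos: [0.4748, 0.0838, 0.0762]
ee_rot: [[-0.703, -0.712, -0.002], [-0.712, 0.703, -0.001], [0.002, 0.001, -1.0]]
wrist_force: [-1.9, -1.8, 2.3]
gripper_width: 0.175
gripper_force: 30.0
```

```bash
python3 -m handwheel '[[[0,0,0,0,0,0.002,0.008],[0,0,0,0,0,0,0.008]]]'; python3 -m handwheel '[[[0,0,0,0,0,0.002,0.008],[0,0,0,0,0,0,0.008]]]'; python3 -m handwheel '[[[0,0,0,0,0,0.002,0.008],[0,0,0,0,0,0,0.008],[0,0,0,0,0,0,0.008]]]'
```

```text
time_s: 10.3
tcp_pos: [0.4749, 0.0838, 0.0759]
ee_rot: [[-0.702, -0.712, -0.001], [-0.712, 0.702, -0.001], [0.002, 0.0, -1.0]]
wrist_force: [-7.7, -1.8, 13.3]
gripper_width: 0.177
gripper_force: 30.0
time_s: 10.5
tcp_pos: [0.4749, 0.0837, 0.0758]
ee_rot: [[-0.702, -0.713, -0.001], [-0.713, 0.702, -0.002], [0.002, -0.0, -1.0]]
wrist_force: [-12.3, -1.4, 27.0]
gripper_width: 0.175
gripper_force: 30.0
time_s: 10.8
tcp_pos: [0.4751, 0.0839, 0.0755]
ee_rot: [[-0.701, -0.713, -0.0], [-0.713, 0.701, -0.002], [0.001, -0.001, -1.0]]
wrist_force: [-16.6, -0.8, 37.9]
gripper_width: 0.177
gripper_force: 30.0
```

```bash
python3 -m handwheel '[[[0,0,0,0,0,-0.003,0.008],[0,0,0,0,0,-0.003,0.008],[0,0,0,0,0,0,0.05],[0,0,0,0,0,0,0.05],[0,0,0,0,0,0,0.05],[0,0,0,0,0,0,0.05],[0,0,0,0,0,0,0.05]]]'; python3 -m handwheel '[[[0,0,0,0,0,-0.01,0.05],[0,0,0,0,0,-0.03,0.05],[0,0,0,0,0,-0.04,0.05],[0,0,0,0.03,0,-0.04,0.05],[0,0,0,0.04,0,-0.03,0.05],[0,0,0,0.04,0,0,0.05],[0,0,0,0.02,0,0,0.05],[0,0,0,0,0,0,0.05],[0,0,0,0,0,0,0.05]]]'
python3 - <<'E'
from h import *
snap('w4'); save('top','t4',(80,120,480,260),1.9)
E
```

```text
time_s: 11.5
tcp_pos: [0.4757, 0.0843, 0.0762]
ee_rot: [[-0.703, -0.712, -0.0], [-0.712, 0.703, -0.0], [0.0, 0.0, -1.0]]
wrist_force: [-0.5, 0.7, -0.3]
gripper_width: 0.525
gripper_force: 0.0
time_s: 12.4
tcp_pos: [0.3847, -0.0082, 0.2268]
ee_rot: [[-0.703, -0.711, 0.001], [-0.711, 0.703, 0.0], [-0.001, -0.001, -1.0]]
wrist_force: [0.1, 1.0, -0.4]
gripper_width: 0.572
gripper_force: 0.0
```

View pics/w4.png

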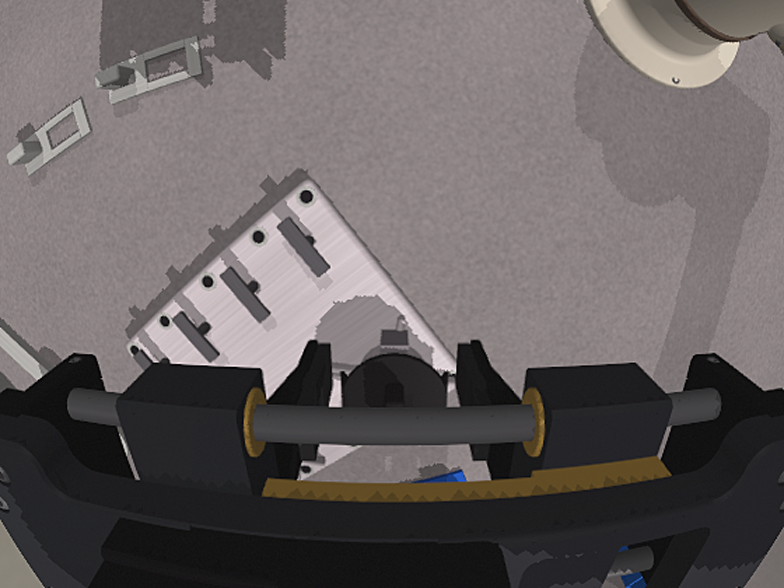

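The cap sits level on the near hub. Now I check whether links c and d are still where I measured them.

```bash
cat >> h.py <<'E'
def linkpts(c,yaw,z0=.006):
    a=np.radians(yaw); e=np.array([np.cos(a),np.sin(a)]); n=np.array([-e[1],e[0]])
    return [np.r_[np.array(c)+x*e+y*n,z] for x,y,z in [(.054,.02,z0),(.054,-.02,z0),(-.054,-.02,z0),(-.054,.02,z0)]]
E
python3 - <<'E'
from h import *
p,R=load('w4')
for c,y in [((.5612,-.3579),-24.2),((.4286,-.2988),-35.9)]: print([tuple(np.round(np.array(w2wp(P,p,R))*1.4).astype(int)) for P in linkpts(c,y)])
q=[w2wp([.475+.047*np.cos(t),.083+.047*np.sin(t),.073],p,R) for t in np.linspace(0,6.28,60)]; q=np.array(q)*1.4; print('disc',q.min(0),q.max(0))
print(r.sense()['joints'].round(1))
# grasp target link d: lug centre
c,y=np.array([.4286,-.2988]),-35.9; e=np.array([np.cos(np.radians(y)),np.sin(np.radians(y))]); l=c+.032*e; print(l)
go([*l,.10],Rdown(y)); go([*l,.10],Rdown(y+180))
E
```

```text
[(np.int64(28), np.int64(176)), (np.int64(19), np.int64(145)), (np.int64(79), np.int64(97)), (np.int64(90), np.int64(130))]
[(np.int64(110), np.int64(104)), (np.int64(105), np.int64(67)), (np.int64(196), np.int64(34)), (np.int64(202), np.int64(72))]
disc [340.18318234 351.46047815] [446.8667717  441.49462333]
[ 23.4  -3.8 -26.9   0.  -66.9 -68. ]
[ 0.45452133 -0.31756392]
turn [  0.    -0.   -16.45] then shift [0.2379 0.2103 0.1263] | shift in now frame [ 0.1718 -0.267   0.1264]
turn [-0.   -0.   13.55] then shift [-0.2379 -0.2103  0.1263] | shift in now frame [ 0.1718 -0.267   0.1264]
```

```bash
python3 -m handwheel '[[[0,0,1.3,0,0,0,0.045],[0,0,1.4,0,0,0,0.045],[0,0,1.4,0,0,0,0.045],[0,0,1.4,0,0,0,0.045],[0,0,1.4,0,0,0,0.045],[0,0,1.4,0,0,0,0.045],[0,0,1.4,0,0,0,0.045],[0,0,1.4,0,0,0,0.045],[0,0,1.4,0,0,0,0.045],[0,0,1.05,0,0,0,0.045],[0,0,0,-0.03,-0.026,0,0.045],[0,0,0,-0.04,-0.035,0.02,0.045]]]'; python3 -m handwheel '[[[0,0,0,-0.04,-0.035,0.03,0.045],[0,0,0,-0.04,-0.035,0.03,0.045],[0,0,0,-0.04,-0.035,0.03,0.045],[0,0,0,-0.03,-0.025,0.015,0.045],[0,0,0,-0.018,-0.019,0,0.045],[0,0,0,0,0,0,0.045],[0,0,0,0,0,0,0.045]]]'
python3 - <<'E'
from h import *
p,R=pose();print(r.sense()['joints'].round(1)); go([.4545,-.3176,.010],Rdown(144.1)); snap('w5')
print([tuple(np.round(np.array(w2wp(P,p,R))*1.4).astype(int)) for P in linkpts((.4286,-.2988),-35.9)])
E
```

```text
time_s: 13.7
tcp_pos: [0.4072, -0.0919, 0.2104]
ee_rot: [[-0.813, 0.582, 0.005], [0.582, 0.813, -0.0], [-0.005, 0.003, -1.0]]
wrist_force: [1.8, 1.0, -0.1]
gripper_width: 0.517
gripper_force: 0.0
time_s: 14.4
tcp_pos: [0.4463, -0.2837, 0.1188]
ee_rot: [[-0.809, 0.587, -0.002], [0.587, 0.809, 0.001], [0.002, -0.001, -1.0]]
wrist_force: [-0.1, 1.1, -0.0]
gripper_width: 0.518
gripper_force: 0.0
[ -14.9   17.   -19.3   -0.   -53.8 -111.1]
turn [-0.01 -0.02 -0.01] then shift [-0.0265 -0.0227  0.1088] | shift in now frame [-0.0268 -0.0225  0.1088]
[(np.int64(390), np.int64(336)), (np.int64(335), np.int64(336)), (np.int64(330), np.int64(185)), (np.int64(390), np.int64(185))]
```

View pics/w5.png

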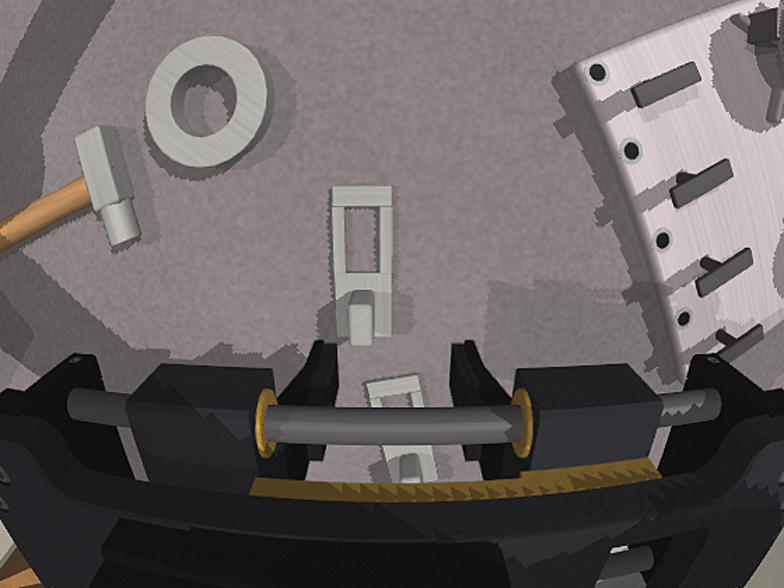

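Link d's corners at (332,186) and (391,186) match the prediction to within 2 px, so I'll grasp it.

```bash
python3 -m handwheel '[[[0,0,0,-0.0265,-0.0225,0,0.045],[0,0,0,0,0,0.03,0.045],[0,0,0,0,0,0.03,0.045],[0,0,0,0,0,0.03,0.045],[0,0,0,0,0,0.019,0.045],[0,0,0,0,0,0,0.045],[0,0,0,0,0,0,0.008],[0,0,0,0,0,0,0.008],[0,0,0,0,0,0,0.008],[0,0,0,0,0,0,0.008],[0,0,0,0,0,0,0.008],[0,0,0,0,0,0,0.008]]]'
python3 - <<'E'
from h import *
p,R=pose(); a=np.radians(82.4); cx=np.array([np.cos(a),np.sin(a),0])
print(p,r.sense()['gripper_width'])
# travel pose over stud4 approach, level
go([.5,-.2,.15],Rdown(-97.6))
E
```

```text
time_s: 15.65
tcp_pos: [0.4549, -0.3174, 0.0119]
ee_rot: [[-0.81, 0.587, 0.002], [0.587, 0.81, -0.0], [-0.001, 0.001, -1.0]]
wrist_force: [0.9, 3.2, 3.9]
gripper_width: 0.174
gripper_force: 30.0
[ 0.45490039 -0.31740137  0.01190785] 0.17368934104685557
turn [-1.000e-02  2.000e-02 -1.972e+01] then shift [-0.1223 -0.0292 -0.1381] | shift in now frame [ 0.0322  0.1216 -0.1381]
```

```bash
cat >> h.py <<'E'
ST={1:(.642,-.090),2:(.5745,-.0813),3:(.5055,-.0724),4:(.4366,-.0628)}
YAW=82.4
def plan(n,X,Z,th,h,L=.072):
    a=np.radians(YAW); cx=np.array([np.cos(a),np.sin(a),0]); t=np.radians(th)
    pos=np.array([*ST[n],.02])+cx*(X+L*np.cos(t)-h*np.sin(t))+np.array([0,0,Z+L*np.sin(t)+h*np.cos(t)])
    R0=Rdown(YAW-180); return pos, R0@Ro.from_rotvec([0,-th,0],degrees=True).as_matrix()
def seq(n,wps,h,L=.072,step=True):
    """rows between waypoints, shift in frame at row start"""
    for a,b in zip(wps[:-1],wps[1:]):
        pa,Ra=plan(n,*a,h,L); pb,Rb=plan(n,*b,h,L)
        print(a,'->',b,(Ro.from_matrix(Ra.T@Rb).as_rotvec(degrees=True)/6).round(2),(Ra.T@(pb-pa)).round(4))
def goplan(n,X,Z,th,h,L=.072): go(*plan(n,X,Z,th,h,L))
def where(n,h,L=.072):  # actual X,Y,Z,theta of inner eye edge
    p,R=pose(); a=np.radians(YAW); cx=np.array([np.cos(a),np.sin(a),0]); cy=np.array([-np.sin(a),np.cos(a),0])
    e=p+R@np.array([L,0,h]); d=e-np.array([*ST[n],.02]); lx=-R[:,0]
    print('inner edge X %.4f Y %.4f Z %.4f tilt %.1f yawerr %.1f roll %.1f'%(d@cx,d@cy,d[2],np.degrees(np.arcsin(lx[2])),np.degrees(np.arctan2(lx@cy,lx@cx)),np.degrees(np.arcsin(R[2,1]))))
E
python3 -m handwheel '[[[0,0,0,0,0,-0.03,0.008],[0,0,0,0,0,-0.04,0.008],[0,0,0,0,0.02,-0.04,0.008],[0,0,0,0,0.04,-0.03,0.008],[0,0,-1.4,0,0,0,0.008],[0,0,-1.4,0,0,0,0.008],[0,0,-1.4,0,0,0,0.008],[0,0,-1.4,0,0,0,0.008],[0,0,-1.4,0,0,0,0.008],[0,0,-1.4,0,0,0,0.008],[0,0,-1.4,0,0,0,0.008],[0,0,-1.4,0,0,0,0.008]]]'; python3 -m handwheel '[[[0,0,-1.4,0,0,0,0.008],[0,0,-1.4,0,0,0,0.008],[0,0,-1.4,0,0,0,0.008],[0,0,-1.4,0,0,0,0.008],[0,0,-1.4,0,0,0,0.008],[0,0,-1.52,0,0,0,0.008],[0,-1.25,0,0,0,0,0.008],[0,-1.25,0,0,0,0,0.008],[0,-1.25,0,0,0,0,0.008],[0,-1.25,0,0,0,0,0.008],[0,0,0,0,0,0,0.008],[0,0,0,0,0,0,0.008]]]'
python3 - <<'E'
from h import *
print(r.sense()['joints'].round(1)); goplan(4,-.033,.05,30,.0119)
E
```

```text
time_s: 16.85
tcp_pos: [0.4885, -0.2686, 0.1501]
ee_rot: [[-0.852, -0.524, -0.002], [-0.524, 0.852, 0.001], [0.001, 0.002, -1.0]]
wrist_force: [0.3, -0.4, -1.8]
gripper_width: 0.172
gripper_force: 30.0
time_s: 18.05
tcp_pos: [0.4886, -0.2697, 0.1496]
ee_rot: [[-0.126, -0.99, 0.069], [-0.857, 0.144, 0.495], [-0.5, 0.003, -0.866]]
wrist_force: [0.5, 1.0, -2.5]
gripper_width: 0.165
gripper_force: 30.0
[-30.2  27.1   5.2 -27.9 -81.6  29.4]
turn [-0.03 -0.   -0.11] then shift [-0.1753  0.0789  0.1396] | shift in now frame [-0.1744  0.0814  0.1393]
```

```bash
python3 -m handwheel '[[[0,0,-0.11,-0.022,0.01,0.0175,0.008],[0,0,0,-0.029,0.0135,0.023,0.008],[0,0,0,-0.029,0.0135,0.023,0.008],[0,0,0,-0.029,0.0135,0.023,0.008],[0,0,0,-0.029,0.0135,0.023,0.008],[0,0,0,-0.022,0.01,0.018,0.008],[0,0,0,-0.015,0.007,0.012,0.008],[0,0,0,0,0,0,0.008],[0,0,0,0,0,0,0.008]]]'
python3 - <<'E'
from h import *
goplan(4,-.033,.05,30,.0119); where(4,.0119); snap('w6'); seq(4,[(-.033,.05,30),(-.033,.012,30),(-.009,.012,30),(-.009,.009,24),(-.009,.007,18),(-.009,.005,12),(-.009,.003,6),(-.009,.001,0)],.0119)
p,R=load('w6'); 
for n in ST:
    print(n,[tuple(np.round(np.array(w2wp([ST[n][0]+s*.028*np.cos(np.radians(YAW)),ST[n][1]+s*.028*np.sin(np.radians(YAW)),.05],p,R))*1.4).astype(int)) for s in(-1,1)])
E
```

```text
time_s: 18.95
tcp_pos: [0.4385, -0.038, 0.1181]
ee_rot: [[-0.108, -0.992, 0.071], [-0.86, 0.128, 0.494], [-0.499, -0.008, -0.867]]
wrist_force: [0.9, -0.2, -3.1]
gripper_width: 0.171
gripper_force: 30.0
turn [-0.04 -0.01  0.07] then shift [ 0.0021 -0.0014  0.0008] | shift in now frame [ 0.0021 -0.0014  0.0008]
inner edge X -0.0317 Y 0.0008 Z 0.0518 tilt 29.9 yawerr 0.5 roll -0.4
(-0.033, 0.05, 30) -> (-0.033, 0.012, 30) [0. 0. 0.] [0.019  0.     0.0329]
(-0.033, 0.012, 30) -> (-0.009, 0.012, 30) [0. 0. 0.] [-0.0208 -0.      0.012 ]
(-0.009, 0.012, 30) -> (-0.009, 0.009, 24) [ 0.  1. -0.] [ 0.0007 -0.      0.0102]
(-0.009, 0.009, 24) -> (-0.009, 0.007, 18) [0. 1. 0.] [-0.      0.      0.0094]
(-0.009, 0.007, 18) -> (-0.009, 0.005, 12) [-0.  1. -0.] [-0.0002  0.      0.0095]
(-0.009, 0.005, 12) -> (-0.009, 0.003, 6) [-0.  1. -0.] [-0.0004 -0.      0.0095]
(-0.009, 0.003, 6) -> (-0.009, 0.001, 0) [0. 1. 0.] [-0.0006 -0.      0.0096]
1 [(np.int64(48), np.int64(179)), (np.int64(82), np.int64(246))]
2 [(np.int64(135), np.int64(167)), (np.int64(165), np.int64(243))]
3 [(np.int64(252), np.int64(158)), (np.int64(271), np.int64(241))]
4 [(np.int64(392), np.int64(155)), (np.int64(392), np.int64(241))]
```

View pics/w6.png

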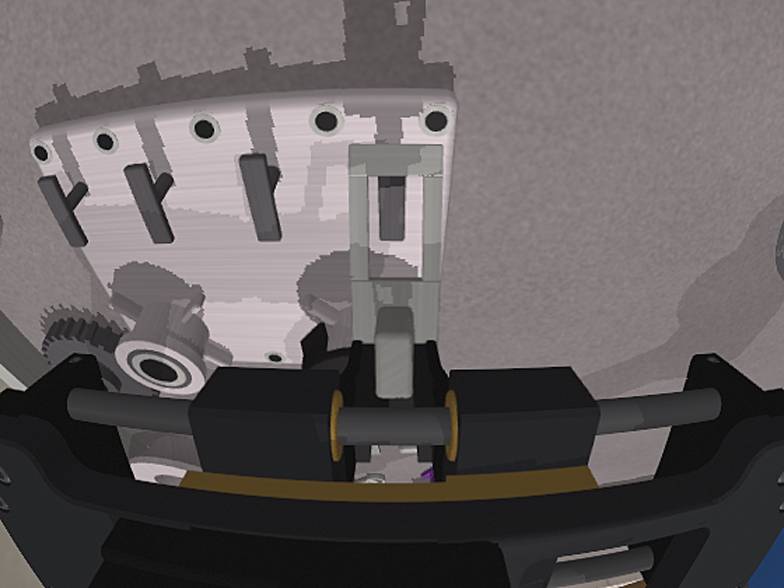

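The head shows through the eye, centred sideways (head x=392, eye 368-422), with the eye bar's inner edge at y=177 just beyond the head's far tip. Now I lower.

```bash
python3 -m handwheel '[[[0,0,0.07,0.004,-0.001,0.006,0.008],[0,0,0,0.005,0,0.008,0.008],[0,0,0,0.005,0,0.008,0.008],[0,0,0,0.005,0,0.008,0.008],[0,0,0,0.002,0,0.0037,0.008],[0,0,0,0,0,0,0.008]]]'
python3 - <<'E'
from h import *
where(4,.0119); goplan(4,-.009,.012,30,.0119)
p,R=load('w6'); print('pred inner edge px',np.array(w2wp(p+R@np.array([.072,0,.0059]),p,R))*1.4)
E
```

```text
time_s: 19.6
tcp_pos: [0.4391, -0.0403, 0.0766]
ee_rot: [[-0.12, -0.99, 0.069], [-0.858, 0.138, 0.495], [-0.5, 0.0, -0.866]]
wrist_force: [-0.9, 0.3, -2.5]
gripper_width: 0.169
gripper_force: 30.0
inner edge X -0.0337 Y 0.0008 Z 0.0103 tilt 30.0 yawerr -0.4 roll 0.0
turn [-0.03  0.   -0.05] then shift [-0.0223 -0.0005  0.0109] | shift in now frame [-0.0223 -0.0003  0.0109]
pred inner edge px [393.11631787 173.96804011]
```

```bash
python3 -m handwheel '[[[0,0,-0.05,-0.006,0,0.003,0.008],[0,0,0,-0.006,0,0.003,0.008],[0,0,0,-0.006,0,0.003,0.008],[0,0,0,-0.003,0,0.0013,0.008],[0,0,0,0,0,0,0.008]]]'
python3 - <<'E'
from h import *
where(4,.0119)
E
python3 -m handwheel '[[[0,0.5,0,0,0,0.005,0.008],[0,0.5,0,0,0,0.005,0.008],[0,0.5,0,0,0,0.005,0.008],[0,0.5,0,0,0,0.005,0.008],[0,0,0,0,0,0,0.008]]]'
python3 - <<'E'
from h import *
where(4,.0119); goplan(4,-.010,.007,18,.0119)
E
```

```text
time_s: 20.1
tcp_pos: [0.4429, -0.0164, 0.0797]
ee_rot: [[-0.112, -0.991, 0.071], [-0.859, 0.132, 0.495], [-0.5, -0.005, -0.866]]
wrist_force: [-0.6, 0.1, -2.1]
gripper_width: 0.173
gripper_force: 30.0
inner edge X -0.0096 Y -0.0004 Z 0.0134 tilt 30.0 yawerr 0.2 roll -0.3
time_s: 20.6
tcp_pos: [0.4433, -0.0073, 0.0612]
ee_rot: [[-0.123, -0.991, 0.044], [-0.943, 0.13, 0.306], [-0.309, -0.004, -0.951]]
wrist_force: [0.2, -0.2, -3.0]
gripper_width: 0.173
gripper_force: 30.0
inner edge X -0.0089 Y 0.0004 Z 0.0077 tilt 18.0 yawerr 0.2 roll -0.2
turn [-0.03 -0.    0.03] then shift [ 0.0013 -0.0007  0.0003] | shift in now frame [ 0.0013 -0.0007  0.0003]
```

```bash
python3 -m handwheel '[[[0,0.5,0,0.001,0,0.0047,0.008],[0,0.5,0,0,0,0.0047,0.008],[0,0.5,0,0,0,0.0047,0.008],[0,0.5,0,0,0,0.0047,0.008],[0,0.5,0,0,0,0.0047,0.008],[0,0.5,0,0,0,0.0045,0.008],[0,0,0,0.004,0,0,0.008],[0,0,0,0.004,0,0,0.008],[0,0,0,0,0,0.001,0.008],[0,0,0,0,0,0,0.008]]]'
python3 - <<'E'
from h import *
where(4,.0119)
E
```

```text
time_s: 21.6
tcp_pos: [0.4438, -0.013, 0.0328]
ee_rot: [[-0.135, -0.991, 0.005], [-0.991, 0.135, 0.0], [-0.001, -0.005, -1.0]]
wrist_force: [0.8, 0.8, -3.1]
gripper_width: 0.169
gripper_force: 30.0
inner edge X -0.0217 Y -0.0004 Z 0.0008 tilt 0.0 yawerr -0.2 roll -0.3
```

```bash
python3 -m handwheel '[[[0,0,0,0,0,0.001,0.008],[0,0,0,0,0,0,0.008],[0,0,0,0,0,0,0.045],[0,0,0,0,0,0,0.045],[0,0,0,0,0,0,0.045],[0,0,0,0,0,0,0.045],[0,0,0,0,0,-0.02,0.045],[0,0,0,0,0,-0.03,0.045],[0,0,0,0,0,-0.04,0.045],[0,0,0,0,0,-0.03,0.045],[0,0,0,0,0,0,0.045],[0,0,0,0,0,0,0.045]]]'
python3 - <<'E'
from h import *
go([.5904,-.371,.13],Rdown(155.8)); snap('w7',(150,60,450,285),2); save('top','t7',(80,120,480,260),1.9); print(r.sense()['joints'].round(1))
p,R=load('w7'); print([tuple(np.round((np.array(w2wp(P,p,R))-[150,60])*2).astype(int)) for P in linkpts((ST[4][0]+.017*.13,ST[4][1]+.018),82.4,.026)])
E
```

```text
time_s: 22.8
tcp_pos: [0.4431, -0.0121, 0.152]
ee_rot: [[-0.134, -0.991, 0.006], [-0.991, 0.134, 0.0], [-0.001, -0.006, -1.0]]
wrist_force: [0.5, 0.3, -1.0]
gripper_width: 0.517
gripper_force: 0.0
turn [-0.03  0.06 17.75] then shift [-0.2815 -0.267   0.022 ] | shift in now frame [ 0.336  -0.1938  0.0228]
[ 19.6   6.5 -28.1   0.1 -55.3 -27.4]
[(np.int64(302), np.int64(299)), (np.int64(224), np.int64(299)), (np.int64(221), np.int64(84)), (np.int64(305), np.int64(84))]
```

View pics/w7.png

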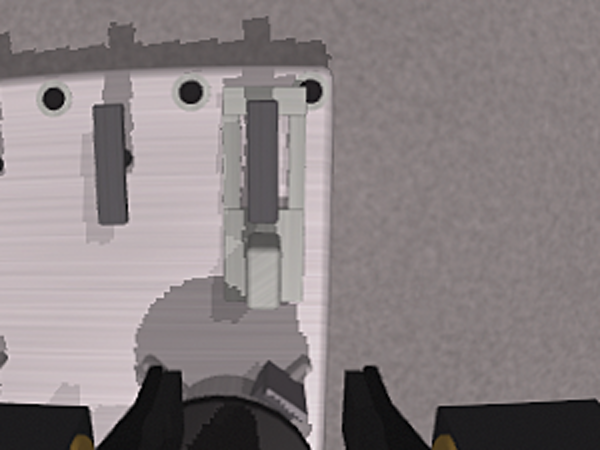

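Link d lies flat under stud 4's head. I compare top images from before and after to check that the other links haven't moved.

```bash
cat >> h.py <<'E'
def diffs(a,b):
    A=cv2.imread(f'pics/{a}_raw.png').astype(int);B=cv2.imread(f'pics/{b}_raw.png').astype(int); D=np.abs(A-B).max(2)>40
    for n,u,v in [('a',202,253),('b',233,320),('c',553,258),('d',527,323),('s4',405,318),('s3',405,283),('s2',410,248),('s1',415,215),('cap',335,292)]:
        u,v=int(u/1.4),int(v/1.4); print(n,int(D[v-25:v+25,u-22:u+22].sum()),end='; ')
    print()
E
python3 - <<'E'
from h import *
diffs('t0','t7'); diffs('t0','t4')
E
python3 -m handwheel '[[[0,0,1.4,0,0,-0.01,0.045],[0,0,1.4,0,0,0,0.045],[0,0,1.4,0,0,0,0.045],[0,0,1.4,0,0,0,0.045],[0,0,1.4,0,0,0,0.045],[0,0,1.4,0,0,0,0.045],[0,0,1.4,0,0,0,0.045],[0,0,1.4,0,0,0,0.045],[0,0,1.4,0,0,0,0.045],[0,0,1.4,0,0,0,0.045],[0,0,1.4,0,0,0,0.045],[0,0,1.4,0,0,0,0.045]]]'; python3 -m handwheel '[[[0,0,0.95,0,0,0,0.045],[0,0,0,-0.02,-0.019,0,0.045],[0,0,0,-0.03,-0.028,0,0.045],[0,0,0,-0.03,-0.028,0,0.045],[0,0,0,-0.03,-0.028,0,0.045],[0,0,0,-0.03,-0.028,0,0.045],[0,0,0,-0.03,-0.028,0,0.045],[0,0,0,-0.03,-0.028,0,0.045],[0,0,0,-0.03,-0.028,0,0.045],[0,0,0,-0.02,-0.022,0,0.045],[0,0,0,0,0,0,0.045],[0,0,0,0,0,0,0.045]]]'
python3 - <<'E'
from h import *
snap('w8'); go([.5904,-.371,.012],Rdown(155.8));
E
```

```text
a 0; b 1546; c 3; d 769; s4 918; s3 1122; s2 753; s1 184; cap 1266; 
a 0; b 822; c 0; d 319; s4 1363; s3 1347; s2 344; s1 0; cap 1424; 
time_s: 24.1
tcp_pos: [0.4421, -0.0126, 0.16]
ee_rot: [[-0.947, 0.323, 0.001], [0.323, 0.947, -0.002], [-0.002, -0.001, -1.0]]
wrist_force: [-0.6, -0.3, 0.5]
gripper_width: 0.517
gripper_force: 0.0
time_s: 25.3
tcp_pos: [0.5731, -0.331, 0.1598]
ee_rot: [[-0.912, 0.411, 0.001], [0.411, 0.912, 0.001], [-0.0, 0.001, -1.0]]
wrist_force: [0.1, 0.1, -0.9]
gripper_width: 0.517
gripper_force: 0.0
turn [0.01 0.01 0.  ] then shift [-0.0323 -0.03    0.1485] | shift in now frame [-0.0322 -0.0302  0.1485]
```

View pics/w8.png

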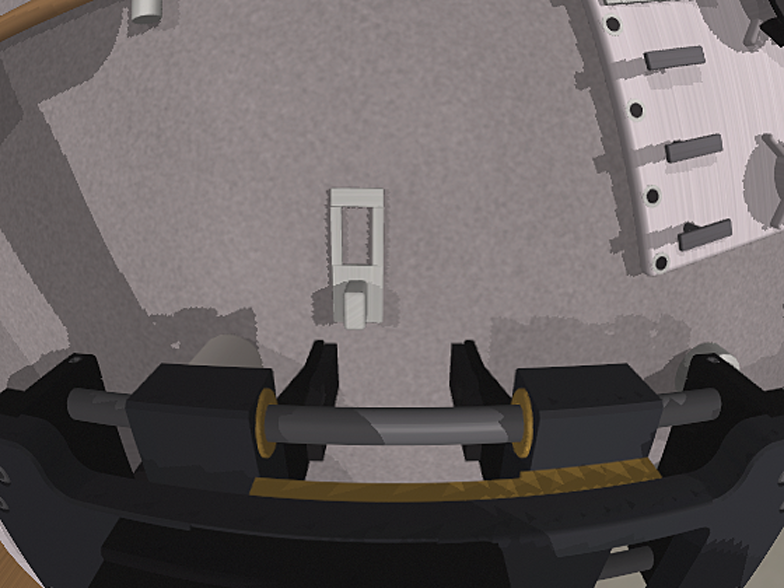

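Run:
```python
from h import *
p,R=load('w8'); e=wp2w(228/1.4,335/1.4,0,p,R); t=wp2w(195/1.4,358/1.4,0,p,R); u=wp2w(257/1.4,355/1.4,0,p,R); print('w8 edge',e,t,u)
c=(p+R@WT[:3,3])[:2]; d=(e[:2]-c)/np.linalg.norm(e[:2]-c); print('centre est',e[:2]+.03*d)
p,R=load('w2'); e=wp2w(485/1.4,36/1.4,0,p,R); c=(p+R@WT[:3,3])[:2]; d=(e[:2]-c)/np.linalg.norm(e[:2]-c); print('w2 edge',e,'centre',e[:2]+.03*d)
R=Rdown(155.8);b=np.array([.5904,-.371])
for f in (0,.006): 
  for s in (-1,1): print((b+f*R[:2,0]-.095*R[:2,1]+s*.0375*R[:2,0]).round(4))
```

```text
w8 edge [ 0.57784253 -0.49213476  0.        ] [ 0.5846294  -0.53563375  0.        ] [ 6.05087908e-01 -4.77088755e-01 -5.55111512e-17]
centre est [ 0.58945258 -0.51979713]
w2 edge [ 0.57643618 -0.49200183  0.        ] centre [ 0.59310515 -0.51694468]
[ 0.5857 -0.473 ]
[ 0.5173 -0.4423]
[ 0.5802 -0.4706]
[ 0.5118 -0.4398]
```

Bottle centre is about (0.591,-0.518), leaving about 15 mm clearance. I'll grasp link c.

```bash
python3 -m handwheel '[[[0,0,0,-0.02,-0.015,0,0.045],[0,0,0,-0.0123,-0.015,0.01,0.045],[0,0,0,0,0,0.03,0.045],[0,0,0,0,0,0.03,0.045],[0,0,0,0,0,0.03,0.045],[0,0,0,0,0,0.03,0.045],[0,0,0,0,0,0.0195,0.045],[0,0,0,0,0,0,0.045],[0,0,0,0,0,0,0.008],[0,0,0,0,0,0,0.008],[0,0,0,0,0,0,0.008],[0,0,0,0,0,0,0.008]]]'; python3 -m handwheel '[[[0,0,0,0,0,0,0.008],[0,0,0,0,0,0,0.008],[0,0,0,0,0,0,0.008]]]'
python3 - <<'E'
from h import *
p,R=pose(); pl=np.array([.5904,-.371]); print('lug rel in tool x', R[:2,0]@(pl-p[:2])); go([.57,-.25,.15],Rdown(-97.6))
E
```

```text
time_s: 26.55
tcp_pos: [0.5926, -0.3717, 0.0144]
ee_rot: [[-0.912, 0.409, 0.007], [0.409, 0.912, -0.001], [-0.007, 0.001, -1.0]]
wrist_force: [0.6, -0.3, -0.4]
gripper_width: 0.235
gripper_force: 0.0
time_s: 26.85
tcp_pos: [0.5929, -0.3722, 0.0147]
ee_rot: [[-0.912, 0.409, 0.007], [0.409, 0.912, -0.002], [-0.007, 0.001, -1.0]]
wrist_force: [-1.2, 0.2, 5.6]
gripper_width: 0.103
gripper_force: 2.8
lug rel in tool x 0.0027272194001191873
turn [ -0.06   0.06 -17.76] then shift [-0.1181  0.0388 -0.1353] | shift in now frame [ 0.0699  0.1023 -0.1357]
```

Run:
```python
from h import *
p,R=load('w8')
rect([wp2w(u/1.4,v/1.4,.006,p,R) for u,v in [(383,322),(333,322),(330,188),(384,188)]])
snap('w9'); save('top','t9',(340,130,460,230),5)
a=cv2.imread('pics/w9.png')[200:560,200:600]; b=cv2.imread('pics/t9.png')[:,:]
b=cv2.resize(b,(400,333)); o=np.zeros((360,800,3),'uint8'); o[:,:400]=a;o[:333,400:]=b; cv2.imwrite('pics/c9.png',o)
```

```text
centre [ 0.562 -0.357  0.006] len 0.1082 wid (np.float64(0.0409), np.float64(0.0408)) yaw -25.1
```

View pics/c9.png

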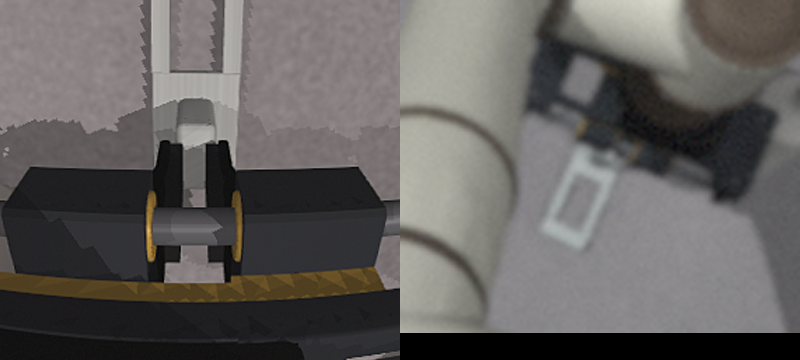

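Run:
```python
from h import *
p,R=load('w9'); s=r.sense(); print(p,s['gripper_width'],s['gripper_force'],s['wrist_force'],s['time_s'])
for u,v,z in [(352,272,.006),(438,272,.006),(377,304,.04),(412,304,.04),(395,330,.04)]: print((R.T@(wp2w(u/1.4,v/1.4,z,p,R)-p)).round(4))
```

```text
[ 0.59285134 -0.3721989   0.01468808] 0.09626365008661157 2.8694605082273483 [0.4633484  0.34321778 6.6068698 ] 26.95
[ 0.0287 -0.019   0.0085]
[0.0286 0.0199 0.0085]
[ 0.0255 -0.0066 -0.0255]
[ 0.0255  0.0068 -0.0255]
[ 0.0147  0.0003 -0.0254]
```

```bash
python3 -m handwheel '[[[0,0,0,0,0,0,0.045],[0,0,0,0,0,0,0.045],[0,0,0,0,0,0,0.045],[0,0,0,0,0,0,0.045],[0,0,0,0.003,0,0.002,0.045],[0,0,0,0,0,0,0.045],[0,0,0,0,0,0,0.045]]]';  python3 -m handwheel '[[[0,0,0,0,0,0,0.008],[0,0,0,0,0,0,0.008],[0,0,0,0,0,0,0.008],[0,0,0,0,0,0,0.008]]]';  python3 -m handwheel '[[[0,0,0,0,0,0,0.008],[0,0,0,0,0,0,0.008],[0,0,0,0,0,0,0.008],[0,0,0,0,0,0,0.008]]]'
```

```text
time_s: 27.65
tcp_pos: [0.5887, -0.37, 0.0105]
ee_rot: [[-0.912, 0.41, 0.004], [0.41, 0.912, 0.0], [-0.003, 0.002, -1.0]]
wrist_force: [0.9, 0.0, -0.5]
gripper_width: 0.509
gripper_force: 0.0
time_s: 28.05
tcp_pos: [0.5891, -0.3703, 0.0106]
ee_rot: [[-0.912, 0.409, 0.004], [0.409, 0.912, -0.0], [-0.004, 0.001, -1.0]]
wrist_force: [0.1, -0.1, -0.3]
gripper_width: 0.24
gripper_force: 0.0
time_s: 28.45
tcp_pos: [0.5892, -0.3703, 0.0108]
ee_rot: [[-0.912, 0.409, 0.004], [0.41, 0.912, -0.0], [-0.004, 0.001, -1.0]]
wrist_force: [0.8, 0.4, -0.7]
gripper_width: 0.176
gripper_force: 30.0
```

```bash
python3 -m handwheel '[[[0,0,0,0,0,-0.02,0.008],[0,0,0,0,0,-0.03,0.008],[0,0,0,0,0,-0.04,0.008],[0,0,0,0.02,0.03,-0.04,0.008],[0,0,0,0.02,0.04,-0.02,0.008],[0,0,0,0.02,0.03,0,0.008],[0,0,-1.4,0,0,0,0.008],[0,0,-1.4,0,0,0,0.008],[0,0,-1.4,0,0,0,0.008],[0,0,-1.4,0,0,0,0.008],[0,0,-1.4,0,0,0,0.008],[0,0,-1.4,0,0,0,0.008]]]'; python3 -m handwheel '[[[0,0,-1.4,0,0,0,0.008],[0,0,-1.4,0,0,0,0.008],[0,0,-1.4,0,0,0,0.008],[0,0,-1.4,0,0,0,0.008],[0,0,-1.4,0,0,0,0.008],[0,0,-1.4,0,0,0,0.008],[0,0,-0.95,0,0,0,0.008],[0,-1.25,0,0,0,0,0.008],[0,-1.25,0,0,0,0,0.008],[0,-1.25,0,0,0,0,0.008],[0,-1.25,0,0,0,0,0.008],[0,0,0,0,0,0,0.008]]]'
python3 - <<'E'
from h import *
print(r.sense()['joints'].round(1)); goplan(3,-.033,.05,30,.0108,.07)
E
```

```text
time_s: 29.65
tcp_pos: [0.5746, -0.2568, 0.1574]
ee_rot: [[-0.894, -0.447, 0.003], [-0.447, 0.894, 0.0], [-0.003, -0.001, -1.0]]
wrist_force: [0.7, 0.4, -1.7]
gripper_width: 0.177
gripper_force: 30.0
time_s: 30.85
tcp_pos: [0.5738, -0.2606, 0.155]
ee_rot: [[-0.12, -0.99, 0.071], [-0.856, 0.14, 0.497], [-0.502, -0.001, -0.865]]
wrist_force: [-0.0, -0.1, -2.1]
gripper_width: 0.178
gripper_force: 30.0
[-26.1  32.2  15.2 -28.7 -84.   23.9]
turn [-0.04  0.03 -0.06] then shift [-0.1526  0.0926  0.135 ] | shift in now frame [-0.1517  0.0941  0.1351]
```

```bash
python3 -m handwheel '[[[0,0,-0.06,-0.019,0.0115,0.017,0.008],[0,0,0,-0.025,0.0155,0.022,0.008],[0,0,0,-0.025,0.0155,0.022,0.008],[0,0,0,-0.025,0.0155,0.022,0.008],[0,0,0,-0.025,0.0155,0.022,0.008],[0,0,0,-0.02,0.012,0.018,0.008],[0,0,0,-0.013,0.008,0.012,0.008],[0,0,0,0,0,0,0.008],[0,0,0,0,0,0,0.008],[0,0,0,0,0,0,0.008]]]'
python3 - <<'E'
from h import *
where(3,.0108,.07); goplan(3,-.033,.012,30,.0108,.07); goplan(3,-.010,.012,30,.0108,.07); snap('w10')
p,R=load('w10'); g=cv2.imread('pics/w10_raw.png')
# predicted: eye end bar inner edge, and head outline
f=lambda P:np.array(w2wp(P,p,R))
a=np.radians(YAW); cx=np.array([np.cos(a),np.sin(a),0])
print('head ends',[f(np.array([*ST[3],.05])+s*.028*cx).round(0) for s in(-1,1)],'eye inner mid',f(p+R@np.array([.07,0,.0048])).round(0),'eye sides',[f(p+R@np.array([.05,s,.0048])).round(0) for s in(-.012,.012)])
u,v=f(p+R@np.array([.05,0,.0048])).astype(int); 
print('row',v,g[v,u-28:u+29].mean(1).astype(int).tolist()); print('col',u,g[85:150,u].mean(1).astype(int).tolist())
E
```

```text
time_s: 31.85
tcp_pos: [0.5088, -0.0481, 0.1166]
ee_rot: [[-0.106, -0.992, 0.071], [-0.86, 0.128, 0.494], [-0.499, -0.009, -0.867]]
wrist_force: [0.8, 0.2, -2.7]
gripper_width: 0.177
gripper_force: 30.0
inner edge X -0.0307 Y -0.0007 Z 0.0523 tilt 29.9 yawerr 0.6 roll -0.5
turn [-0.05 -0.01  0.08] then shift [0.0222 0.0001 0.0337] | shift in now frame [0.0221 0.0005 0.0337]
turn [-0.05 -0.01  0.08] then shift [0.0022 0.0001 0.0452] | shift in now frame [0.0022 0.0004 0.0452]
head ends [array([282., 112.]), array([282., 174.])] eye inner mid [281. 128.] eye sides [array([261., 161.]), array([301., 161.])]
row 160 [152, 152, 151, 150, 146, 147, 148, 146, 147, 136, 100, 150, 166, 163, 162, 163, 162, 163, 167, 152, 85, 74, 92, 91, 91, 93, 93, 90, 90, 93, 93, 94, 96, 96, 94, 93, 94, 76, 112, 174, 190, 185, 185, 185, 185, 186, 186, 187, 193, 142, 127, 154, 153, 153, 153, 153, 151]
col 280 [130, 130, 133, 132, 128, 130, 129, 130, 129, 129, 131, 127, 130, 133, 132, 129, 129, 130, 132, 115, 110, 129, 129, 127, 128, 128, 127, 131, 131, 131, 127, 127, 127, 127, 127, 128, 127, 128, 130, 129, 130, 133, 134, 97, 43, 48, 50, 50, 51, 50, 48, 44, 94, 90, 89, 88, 88, 89, 88, 89, 89, 89, 89, 89, 89]
```

```bash
python3 -m handwheel '[[[0,0,0.08,0.004,0,0.006,0.008],[0,0,0,0.005,0,0.008,0.008],[0,0,0,0.005,0,0.008,0.008],[0,0,0,0.005,0,0.008,0.008],[0,0,0,0.002,0,0.0035,0.008],[0,0,0,0,0,0,0.008]]]'
python3 - <<'E'
from h import *
where(3,.0108,.07); goplan(3,-.010,.012,30,.0108,.07)
E
```

```text
time_s: 32.5
tcp_pos: [0.5079, -0.049, 0.0757]
ee_rot: [[-0.117, -0.991, 0.069], [-0.858, 0.135, 0.495], [-0.5, -0.001, -0.866]]
wrist_force: [-0.2, -0.1, -2.2]
gripper_width: 0.176
gripper_force: 30.0
inner edge X -0.0317 Y 0.0009 Z 0.0114 tilt 30.0 yawerr -0.1 roll -0.1
turn [-0.03  0.   -0.02] then shift [-0.0191 -0.0008  0.0103] | shift in now frame [-0.0191 -0.0007  0.0103]
```

```bash
python3 -m handwheel '[[[0,0,0,-0.006,-0.0007,0.0033,0.008],[0,0,0,-0.006,0,0.0033,0.008],[0,0,0,-0.006,0,0.0033,0.008],[0,0,0,0,0,0,0.008],[0,0.5,0,0.0005,0,0.005,0.008],[0,0.5,0,0,0,0.005,0.008],[0,0.5,0,0,0,0.005,0.008],[0,0.5,0,0,0,0.005,0.008],[0,0,0,0,0,0,0.008]]]'
python3 - <<'E'
from h import *
where(3,.0108,.07); goplan(3,-.010,.007,18,.0108,.07)
E
```

```text
time_s: 33.4
tcp_pos: [0.5124, -0.019, 0.059]
ee_rot: [[-0.124, -0.991, 0.044], [-0.943, 0.132, 0.306], [-0.309, -0.003, -0.951]]
wrist_force: [0.7, 0.4, -3.2]
gripper_width: 0.174
gripper_force: 30.0
inner edge X -0.0094 Y 0.0001 Z 0.0071 tilt 18.0 yawerr 0.1 roll -0.2
turn [-0.03 -0.    0.01] then shift [ 0.0006 -0.0003 -0.0001] | shift in now frame [ 0.0006 -0.0003 -0.0001]
```

```bash
python3 -m handwheel '[[[0,0.5,0,0.001,0,0.0045,0.008],[0,0.5,0,0,0,0.0045,0.008],[0,0.5,0,0,0,0.0045,0.008],[0,0.5,0,0,0,0.0045,0.008],[0,0.5,0,0,0,0.0045,0.008],[0,0.5,0,0,0,0.0045,0.008],[0,0,0,0.005,0,0,0.008],[0,0,0,0.005,0,0,0.008],[0,0,0,0,0,0.0008,0.008],[0,0,0,0,0,0,0.008]]]'
python3 - <<'E'
from h import *
where(3,.0108,.07)
E
```

```text
time_s: 34.4
tcp_pos: [0.5125, -0.0274, 0.0317]
ee_rot: [[-0.137, -0.991, 0.004], [-0.991, 0.137, 0.0], [-0.001, -0.004, -1.0]]
wrist_force: [-1.0, 0.5, -3.0]
gripper_width: 0.176
gripper_force: 30.0
inner edge X -0.0245 Y -0.0007 Z 0.0009 tilt 0.1 yawerr -0.3 roll -0.2
```

```bash
python3 -m handwheel '[[[0,0,0,0,0,0.001,0.008],[0,0,0,0,0,0,0.008],[0,0,0,0,0,0,0.045],[0,0,0,0,0,0,0.045],[0,0,0,0,0,0,0.045],[0,0,0,0,0,0,0.045],[0,0,0,0,0,-0.02,0.045],[0,0,0,0,0,-0.03,0.045],[0,0,0,0,0,-0.04,0.045],[0,0,0,0,0,-0.05,0.045],[0,0,0,0,0,-0.05,0.045],[0,0,0,0,0,-0.02,0.045]]]'; python3 -m handwheel '[[[0,0,0,-0.024,0.004,0,0.045],[0,0,0,-0.035,0.006,0,0.045],[0,0,0,-0.035,0.006,0,0.045],[0,0,0,-0.035,0.006,0,0.045],[0,0,0,-0.035,0.006,0,0.045],[0,0,0,-0.035,0.006,0,0.045],[0,0,0,-0.035,0.006,0,0.045],[0,0,0,-0.035,0.006,0,0.045],[0,0,0,-0.035,0.006,0,0.045],[0,0,0,-0.035,0.006,0,0.045],[0,0,0,-0.035,0.006,0,0.045],[0,0,0,-0.01,0.002,0,0.045]]]'; python3 -m handwheel '[[[0,0,0,0,0,0,0.045],[0,0,0,0,0,0,0.045]]]'
python3 - <<'E'
from h import *
snap('w11'); print(r.sense()['joints'].round(1))
p,R=pose()
q=[np.array(w2wp([x,y,.006],p,R)) for x,y in [(.567,.359),(.43,.288)]];print(q)
E
```

```text
time_s: 35.6
tcp_pos: [0.5139, -0.0265, 0.2464]
ee_rot: [[-0.134, -0.991, 0.014], [-0.991, 0.134, 0.0], [-0.002, -0.013, -1.0]]
wrist_force: [0.8, 0.3, -0.1]
gripper_width: 0.52
gripper_force: 0.0
time_s: 36.8
tcp_pos: [0.4975, 0.3658, 0.2393]
ee_rot: [[-0.132, -0.991, 0.003], [-0.991, 0.132, -0.001], [0.0, -0.003, -1.0]]
wrist_force: [-0.3, -0.4, 0.0]
gripper_width: 0.519
gripper_force: 0.0
time_s: 37.0
tcp_pos: [0.4979, 0.3621, 0.2401]
ee_rot: [[-0.135, -0.991, 0.003], [-0.991, 0.135, -0.001], [0.001, -0.003, -1.0]]
wrist_force: [-0.3, 0.1, 0.4]
gripper_width: 0.517
gripper_force: 0.0
[ 51.1  19.6   3.    0.2 -73.3 -59. ]
[array([230.48242762, 173.95706595]), array([326.1167315 , 107.05416095])]
```

Run:
```python
import cv2
im=cv2.imread('pics/w11_raw.png')[60:240,170:400]; cv2.imwrite('pics/c11.png',cv2.resize(im,None,fx=3.3,fy=3.3,interpolation=cv2.INTER_CUBIC))
```

```text
(no output)
```

View pics/c11.png

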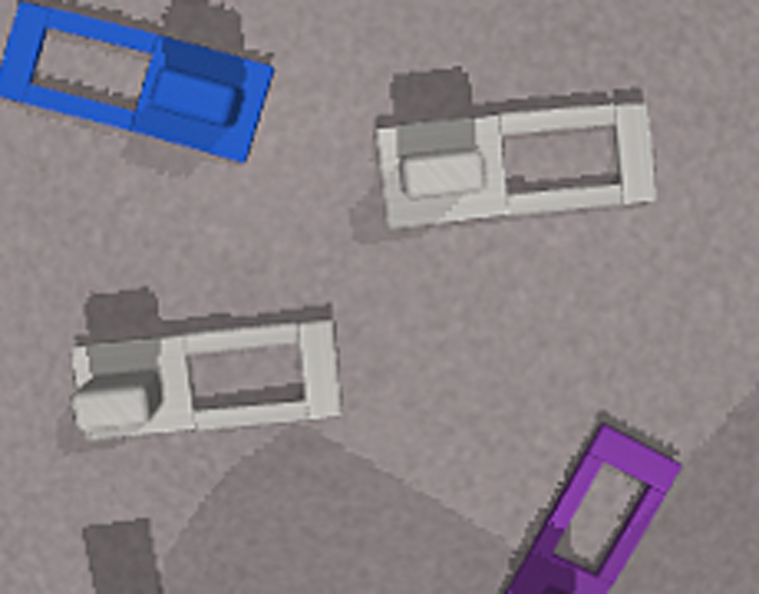

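The two grey links: b has corners (378,128), (388,228), (656,202), (640,102), and a has (74,347), (88,440), (341,415), (332,320). Both have their tails to the left.

Run:
```python
from h import *
p,R=load('w11'); f=lambda x,y,z:wp2w(170+x/3.3,60+y/3.3,z,p,R)
for q,l in [([(378,128),(388,228),(656,202),(640,102)],(442,175)),([(74,347),(88,440),(341,415),(332,320)],(113,407))]:
    c,y=rect([f(a,b,.006) for a,b in q]); e=np.array([np.cos(np.radians(y)),np.sin(np.radians(y))]); lug=c+.032*e
    print('lug pred',lug,'seen',f(*l,.04)[:2]); go([*lug,.12],Rdown(y)); go([*lug,.12],Rdown(y+180))
```

```text
centre [0.4293 0.2915 0.006 ] len 0.1062 wid (np.float64(0.0397), np.float64(0.0407)) yaw -0.7
lug pred [0.46129327 0.2911498 ] seen [0.46151017 0.29153486]
turn [ -0.02  -0.03 -16.19] then shift [-0.036   0.071   0.1203] | shift in now frame [0.0749 0.0272 0.1203]
turn [-0.03  0.02 13.81] then shift [ 0.036  -0.071   0.1203] | shift in now frame [0.0749 0.0272 0.1203]
centre [0.5644 0.3615 0.006 ] len 0.1069 wid (np.float64(0.0399), np.float64(0.0393)) yaw -2.5
lug pred [0.59641952 0.36015833] seen [0.59561126 0.35969211]
turn [ -0.02  -0.03 -15.89] then shift [ 0.0983 -0.0027  0.1203] | shift in now frame [-0.0119 -0.0972  0.1207]
turn [-0.03  0.02 14.11] then shift [-0.0983  0.0027  0.1203] | shift in now frame [-0.0119 -0.0972  0.1207]
```

```bash
python3 -m handwheel '[[[0,0,1.4,0,0,0,0.045],[0,0,1.4,0,0,0,0.045],[0,0,1.4,0,0,0,0.045],[0,0,1.4,0,0,0,0.045],[0,0,1.4,0,0,0,0.045],[0,0,1.4,0,0,0,0.045],[0,0,1.4,0,0,0,0.045],[0,0,1.4,0,0,0,0.045],[0,0,1.4,0,0,0,0.045],[0,0,1.21,0,0,0,0.045],[0,0,0,0.012,-0.024,0.03,0.045],[0,0,0,0.012,-0.024,0.04,0.045]]]'; python3 -m handwheel '[[[0,0,0,0.012,-0.023,0.04,0.045],[0,0,0,0,0,0.01,0.045],[0,0,0,0,0,0,0.045],[0,0,0,0,0,0,0.045]]]'
python3 - <<'E'
from h import *
go([.4613,.2912,.0105],Rdown(179.3))
E
```

```text
time_s: 38.25
tcp_pos: [0.475, 0.3145, 0.1717]
ee_rot: [[-1.0, 0.012, 0.008], [0.012, 1.0, 0.004], [-0.008, 0.004, -1.0]]
wrist_force: [0.2, 0.9, -0.6]
gripper_width: 0.515
gripper_force: 0.0
time_s: 38.65
tcp_pos: [0.4634, 0.2929, 0.1219]
ee_rot: [[-1.0, 0.011, 0.007], [0.011, 1.0, 0.002], [-0.007, 0.002, -1.0]]
wrist_force: [0.1, 0.2, 0.9]
gripper_width: 0.515
gripper_force: 0.0
turn [0.02 0.06 0.01] then shift [ 0.0021 -0.0018  0.1114] | shift in now frame [ 0.0029 -0.0019  0.1114]
```

```bash
python3 -m handwheel '[[[0,0.05,0,0.002,-0.0018,0.02,0.045],[0,0,0,0,0,0.03,0.045],[0,0,0,0,0,0.03,0.045],[0,0,0,0,0,0.03,0.045],[0,0,0,0,0,0.002,0.045],[0,0,0,0,0,0,0.045],[0,0,0,0,0,0,0.008],[0,0,0,0,0,0,0.008],[0,0,0,0,0,0,0.008],[0,0,0,0,0,0,0.008],[0,0,0,0,0,0,0.008],[0,0,0,0,0,0,0.008]]]'; python3 -m handwheel '[[[0,0,0,0,0,0,0.008],[0,0,0,0,0,0,0.008]]]'
python3 - <<'E'
from h import *
p,R=pose(); print('toolx lug', R[:2,0]@(np.array([.4613,.2912])-p[:2])); goplan(2,-.033,.10,30,p[2],.072)
E
```

```text
time_s: 39.85
tcp_pos: [0.4599, 0.2906, 0.0087]
ee_rot: [[-1.0, 0.011, -0.001], [0.011, 1.0, 0.0], [0.001, 0.0, -1.0]]
wrist_force: [-1.2, 0.6, 2.4]
gripper_width: 0.178
gripper_force: 30.0
time_s: 40.05
tcp_pos: [0.4599, 0.2906, 0.0086]
ee_rot: [[-1.0, 0.011, -0.001], [0.011, 1.0, -0.0], [0.001, -0.0, -1.0]]
wrist_force: [-1.2, -0.1, 5.8]
gripper_width: 0.173
gripper_force: 30.0
toolx lug -0.001426595571783175
turn [ -3.61  -4.09 -13.5 ] then shift [ 0.207  -0.1628 -0.2983] | shift in now frame [-0.1215 -0.3458 -0.1549]
```

```bash
python3 -m handwheel '[[[0,0,0,0,0,-0.02,0.008],[0,0,0,0,0,-0.03,0.008],[0,0,0,0,0,-0.04,0.008],[0,0,0,0,0,-0.05,0.008],[0,0,0,0,0,-0.04,0.008],[0,0,0,0,0,-0.02,0.008],[0,0,-1.38,0,0,0,0.008],[0,0,-1.38,0,0,0,0.008],[0,0,-1.38,0,0,0,0.008],[0,0,-1.38,0,0,0,0.008],[0,0,-1.38,0,0,0,0.008],[0,0,-1.38,0,0,0,0.008]]]'; python3 -m handwheel '[[[0,0,-1.38,0,0,0,0.008],[0,0,-1.38,0,0,0,0.008],[0,0,-1.38,0,0,0,0.008],[0,0,-1.38,0,0,0,0.008],[0,0,0,0,0,0,0.008],[0,0,0,0,0,0,0.008]]]'
python3 - <<'E'
from h import *
q,_=plan(2,-.033,.05,30,.0087,.0706); print(q); go([q[0],q[1],.2],Rdown(-97.6))
E
```

```text
time_s: 41.25
tcp_pos: [0.4592, 0.2899, 0.2066]
ee_rot: [[-0.651, -0.759, -0.004], [-0.759, 0.651, -0.002], [0.004, 0.002, -1.0]]
wrist_force: [-0.9, -0.5, -2.1]
gripper_width: 0.181
gripper_force: 30.0
time_s: 41.85
tcp_pos: [0.4595, 0.2901, 0.2072]
ee_rot: [[-0.14, -0.99, -0.003], [-0.99, 0.14, -0.001], [0.002, 0.003, -1.0]]
wrist_force: [-0.3, 0.0, -1.7]
gripper_width: 0.182
gripper_force: 30.0
[ 0.57764656 -0.0577176   0.11283442]
turn [ 0.03 -0.02 -0.07] then shift [ 0.3291 -0.1631  0.0072] | shift in now frame [ 0.3279 -0.1655  0.0073]
```

```bash
python3 -m handwheel '[[[0,0,-0.07,0.022,-0.011,0,0.008],[0,0,0,0.033,-0.0165,0,0.008],[0,0,0,0.033,-0.0165,0,0.008],[0,0,0,0.033,-0.0165,0,0.008],[0,0,0,0.033,-0.0165,0,0.008],[0,0,0,0.033,-0.0165,0,0.008],[0,0,0,0.033,-0.0165,0,0.008],[0,0,0,0.033,-0.0165,0,0.008],[0,0,0,0.033,-0.0165,0,0.008],[0,0,0,0.03,-0.014,0,0.008],[0,0,0,0.015,-0.007,0,0.008],[0,-1.25,0,0,0,0,0.008]]]'; python3 -m handwheel '[[[0,-1.25,0,0,0,0,0.008],[0,-1.25,0,0,0,0,0.008],[0,-1.25,0,0,0,0,0.008],[0,0,0,0,0,0,0.008],[0,0,0,0,0,0,0.008]]]'
python3 - <<'E'
from h import *
goplan(2,-.033,.05,30,.0087,.0706);where(2,.0087,.0706)
E
```

```text
time_s: 43.05
tcp_pos: [0.5793, -0.0584, 0.2064]
ee_rot: [[-0.128, -0.992, 0.012], [-0.983, 0.128, 0.131], [-0.131, 0.005, -0.991]]
wrist_force: [-0.4, -0.5, -2.8]
gripper_width: 0.179
gripper_force: 30.0
time_s: 43.55
tcp_pos: [0.5796, -0.06, 0.2074]
ee_rot: [[-0.116, -0.991, 0.063], [-0.859, 0.132, 0.494], [-0.498, 0.003, -0.867]]
wrist_force: [-0.4, 0.1, -1.7]
gripper_width: 0.176
gripper_force: 30.0
turn [ 0.03 -0.02 -0.01] then shift [0.0455 0.0022 0.0829] | shift in now frame [0.0454 0.0019 0.083 ]
inner edge X -0.0351 Y -0.0021 Z 0.1447 tilt 29.9 yawerr -0.1 roll 0.2
```

```bash
cat >> h.py <<'E'
def check(fn,n,h,L):
    snap(fn); p,R=load(fn); g=cv2.imread('pics/'+fn+'_raw.png'); f=lambda P:np.array(w2wp(P,p,R)); a=np.radians(YAW); cx=np.array([np.cos(a),np.sin(a),0])
    i=f(p+R@np.array([L,0,h-.006])); k=f(p+R@np.array([L-.02,0,h-.006]))
    print('pred head',[f(np.array([*ST[n],.05])+s*.028*cx).round() for s in(-1,1)],'inner',i.round(),'sides',[f(p+R@np.array([L-.02,s,h-.006]))[0].round() for s in(-.012,.012)])
    u,v=k.astype(int); print('row from',u-28,g[v,u-28:u+29].mean(1).astype(int).tolist()); v0=int(i[1])-12; print('col from',v0,g[v0:v0+30,u].mean(1).astype(int).tolist())
E
python3 -m handwheel '[[[0,0,0,0.01,0.002,0.018,0.008],[0,0,0,0.014,0,0.025,0.008],[0,0,0,0.014,0,0.025,0.008],[0,0,0,0.0075,0,0.015,0.008],[0,0,0,0,0,0,0.008],[0,0,0,0,0,0,0.008]]]'
python3 - <<'E'
from h import *
where(2,.0087,.0706); check('w12',2,.0087,.0706); goplan(2,-.033,.012,30,.0087,.0706)
E
```

```text
time_s: 44.15
tcp_pos: [0.5785, -0.0562, 0.1143]
ee_rot: [[-0.111, -0.992, 0.063], [-0.86, 0.127, 0.494], [-0.498, 0.0, -0.867]]
wrist_force: [1.2, 1.1, -1.3]
gripper_width: 0.176
gripper_force: 30.0
inner edge X -0.0315 Y -0.0009 Z 0.0515 tilt 29.9 yawerr 0.3 roll 0.0
pred head [array([282., 113.]), array([282., 175.])] inner [281. 127.] sides [np.float64(261.0), np.float64(301.0)]
row from 252 [158, 157, 154, 151, 153, 153, 150, 152, 145, 118, 161, 181, 176, 176, 175, 176, 176, 179, 172, 124, 71, 92, 94, 94, 96, 97, 95, 93, 95, 98, 96, 97, 96, 95, 98, 108, 101, 86, 160, 206, 198, 197, 196, 196, 195, 195, 196, 198, 182, 143, 147, 160, 160, 158, 159, 157, 154]
col from 114 [134, 131, 131, 132, 132, 132, 132, 133, 134, 134, 134, 134, 137, 134, 93, 44, 52, 53, 54, 53, 53, 52, 47, 98, 94, 94, 93, 95, 94, 93]
turn [ 0.01 -0.02  0.04] then shift [0.0213 0.0012 0.0341] | shift in now frame [0.0212 0.0013 0.0341]
```

```bash
python3 -m handwheel '[[[0,0,0.04,0.004,0.001,0.006,0.008],[0,0,0,0.005,0,0.008,0.008],[0,0,0,0.005,0,0.008,0.008],[0,0,0,0.005,0,0.008,0.008],[0,0,0,0.002,0,0.0035,0.008],[0,0,0,0,0,0,0.008]]]'
python3 - <<'E'
from h import *
where(2,.0087,.0706); goplan(2,-.010,.012,30,.0087,.0706)
E
```

```text
time_s: 44.8
tcp_pos: [0.576, -0.058, 0.0727]
ee_rot: [[-0.118, -0.991, 0.061], [-0.858, 0.133, 0.496], [-0.5, 0.006, -0.866]]
wrist_force: [-0.3, 0.2, -1.5]
gripper_width: 0.176
gripper_force: 30.0
inner edge X -0.0335 Y 0.0019 Z 0.0099 tilt 30.0 yawerr -0.2 roll 0.3
turn [ 0.05 -0.01 -0.03] then shift [-0.0214 -0.0016  0.0099] | shift in now frame [-0.0214 -0.0016  0.0099]
```

```bash
python3 -m handwheel '[[[0,0,0,-0.006,-0.0013,0.003,0.008],[0,0,0,-0.006,0,0.003,0.008],[0,0,0,-0.006,0,0.003,0.008],[0,0,0,-0.0025,0,0.001,0.008],[0,0,0,0,0,0,0.008],[0,0.5,0,0.0005,0,0.005,0.008],[0,0.5,0,0,0,0.005,0.008],[0,0.5,0,0,0,0.005,0.008],[0,0.5,0,0,0,0.005,0.008],[0,0,0,0,0,0,0.008]]]'
python3 - <<'E'
from h import *
where(2,.0087,.0706); goplan(2,-.010,.007,18,.0087,.0706); goplan(2,-.010,.001,0,.0087,.0706)
E
```

```text
time_s: 45.8
tcp_pos: [0.5812, -0.0259, 0.0571]
ee_rot: [[-0.125, -0.992, 0.036], [-0.943, 0.13, 0.306], [-0.308, 0.005, -0.951]]
wrist_force: [-0.1, 0.4, -2.5]
gripper_width: 0.171
gripper_force: 30.0
inner edge X -0.0087 Y 0.0006 Z 0.0070 tilt 18.0 yawerr 0.1 roll 0.3
turn [ 0.05 -0.01  0.01] then shift [ 0.0012 -0.0007 -0.0004] | shift in now frame [ 0.0012 -0.0007 -0.0004]
turn [0.05 2.99 0.02] then shift [-0.0048 -0.0007  0.0274] | shift in now frame [ 0.0038 -0.0008  0.0275]
```

```bash
python3 -m handwheel '[[[0.05,0.5,0,0.0015,-0.0007,0.0045,0.008],[0,0.5,0,0,0,0.0045,0.008],[0,0.5,0,0,0,0.0045,0.008],[0,0.5,0,0,0,0.0045,0.008],[0,0.5,0,0,0,0.0045,0.008],[0,0.5,0,0,0,0.0045,0.008],[0,0,0,0.005,0,0,0.008],[0,0,0,0.005,0,0,0.008],[0,0,0,0,0,0.0005,0.008],[0,0,0,0,0,0,0.008]]]'
python3 - <<'E'
from h import *
where(2,.0087,.0706)
E
```

```text
time_s: 46.8
tcp_pos: [0.5819, -0.035, 0.0301]
ee_rot: [[-0.136, -0.991, 0.002], [-0.991, 0.136, -0.0], [-0.0, -0.002, -1.0]]
wrist_force: [0.3, -0.8, -2.4]
gripper_width: 0.175
gripper_force: 30.0
inner edge X -0.0237 Y -0.0010 Z 0.0014 tilt 0.0 yawerr -0.2 roll -0.1
```

```bash
python3 -m handwheel '[[[0,0,0,0,0,0.0015,0.008],[0,0,0,0,0,0,0.008],[0,0,0,0,0,0,0.045],[0,0,0,0,0,0,0.045],[0,0,0,0,0,0,0.045],[0,0,0,0,0,0,0.045],[0,0,0,0,0,-0.02,0.045],[0,0,0,0,0,-0.03,0.045],[0,0,0,0,0,-0.04,0.045],[0,0,0,0,0,-0.05,0.045],[0,0,0,0,0,-0.03,0.045],[0,0,0,0,0,0,0.045]]]'
python3 - <<'E'
from h import *
save('top','t12',(80,120,480,260),1.9); diffs('t0','t12'); go([.5964,.3602,.2],Rdown(177.5))
E
```

```text
time_s: 48.0
tcp_pos: [0.5847, -0.0338, 0.2044]
ee_rot: [[-0.133, -0.991, 0.013], [-0.991, 0.133, 0.0], [-0.002, -0.013, -1.0]]
wrist_force: [0.1, -0.5, -0.9]
gripper_width: 0.52
gripper_force: 0.0
a 2; b 653; c 896; d 258; s4 149; s3 402; s2 850; s1 1101; cap 1037; 
turn [-0.04  0.06 14.13] then shift [0.0036 0.3941 0.0011] | shift in now frame [-0.3921  0.0392  0.0014]
```

```bash
python3 -m handwheel '[[[0,0,0,-0.027,0.003,0,0.045],[0,0,0,-0.035,0.0035,0,0.045],[0,0,0,-0.035,0.0035,0,0.045],[0,0,0,-0.035,0.0035,0,0.045],[0,0,0,-0.035,0.0035,0,0.045],[0,0,0,-0.035,0.0035,0,0.045],[0,0,0,-0.035,0.0035,0,0.045],[0,0,0,-0.035,0.0035,0,0.045],[0,0,0,-0.035,0.0035,0,0.045],[0,0,0,-0.035,0.0035,0,0.045],[0,0,0,-0.035,0.0035,0,0.045],[0,0,0,-0.015,0.001,0,0.045]]]';  python3 -m handwheel '[[[0,0,1.4,0,0,0,0.045],[0,0,1.4,0,0,0,0.045],[0,0,1.4,0,0,0,0.045],[0,0,1.4,0,0,0.01,0.045],[0,0,1.4,0,0,0.01,0.045],[0,0,1.4,0,0,0.01,0.045],[0,0,1.4,0,0,0.02,0.045],[0,0,1.4,0,0,0.02,0.045],[0,0,1.4,0,0,0.02,0.045],[0,0,1.5,0,0,0.01,0.045],[0,0,0,0,0,0,0.045],[0,0,0,0,0,0,0.045]]]'
python3 - <<'E'
from h import *
go([.5964,.3602,.0105],Rdown(177.5))
E
```

```text
time_s: 49.25
tcp_pos: [0.5942, 0.3621, 0.1951]
ee_rot: [[-0.132, -0.991, -0.002], [-0.991, 0.132, -0.003], [0.003, 0.002, -1.0]]
wrist_force: [-0.1, -0.3, -0.0]
gripper_width: 0.515
gripper_force: 0.0
time_s: 50.45
tcp_pos: [0.5954, 0.359, 0.0974]
ee_rot: [[-1.0, 0.03, 0.0], [0.03, 1.0, -0.002], [-0.0, -0.002, -1.0]]
wrist_force: [0.7, -1.0, 1.0]
gripper_width: 0.513
gripper_force: 0.0
turn [-0.02  0.    0.13] then shift [-0.0009  0.0012  0.0869] | shift in now frame [-0.0009  0.0014  0.0869]
```

```bash
python3 -m handwheel '[[[0,0,0.13,0.0005,0.0012,0.02,0.045],[0,0,0,0,0,0.03,0.045],[0,0,0,0,0,0.03,0.045],[0,0,0,0,0,0.006,0.045],[0,0,0,0,0,0,0.045],[0,0,0,0,0,0,0.008],[0,0,0,0,0,0,0.008],[0,0,0,0,0,0,0.008],[0,0,0,0,0,0,0.008],[0,0,0,0,0,0,0.008],[0,0,0,0,0,0,0.008],[0,0,0,0,0,0,0.008]]]'
python3 - <<'E'
from h import *
p,R=pose(); print('toolx lug', R[:2,0]@(np.array([.5964,.3602])-p[:2]),p,r.sense()['gripper_width'])
E
```

```text
time_s: 51.65
tcp_pos: [0.5954, 0.3603, 0.0127]
ee_rot: [[-0.999, 0.047, 0.001], [0.047, 0.999, -0.001], [-0.002, -0.001, -1.0]]
wrist_force: [-0.7, -2.3, 4.6]
gripper_width: 0.169
gripper_force: 30.0
toolx lug -0.0010516017134428917 [0.59535314 0.36032615 0.01268946] 0.16887922254383378
```

```bash
python3 -m handwheel '[[[0,0,0,0,0,-0.02,0.008],[0,0,0,0,0,-0.03,0.008],[0,0,0,0,0,-0.04,0.008],[0,0,0,0,0,-0.05,0.008],[0,0,0,0,0,-0.04,0.008],[0,0,0,0,0,-0.02,0.008],[0,0,-1.42,0,0,0,0.008],[0,0,-1.42,0,0,0,0.008],[0,0,-1.42,0,0,0,0.008],[0,0,-1.42,0,0,0,0.008],[0,0,-1.42,0,0,0,0.008],[0,0,-1.42,0,0,0,0.008]]]'; python3 -m handwheel '[[[0,0,-1.42,0,0,0,0.008],[0,0,-1.42,0,0,0,0.008],[0,0,-1.42,0,0,0,0.008],[0,0,-1.42,0,0,0,0.008],[0,0,0,0,0,0,0.008],[0,0,0,0,0,0,0.008]]]'
python3 - <<'E'
from h import *
q,_=plan(1,-.033,.05,30,.0127,.071); print(q); go([q[0],q[1],.2],Rdown(-97.6))
E
```

```text
time_s: 52.85
tcp_pos: [0.5942, 0.3613, 0.2102]
ee_rot: [[-0.659, -0.752, -0.001], [-0.752, 0.659, -0.001], [0.001, 0.0, -1.0]]
wrist_force: [0.8, 0.6, -3.1]
gripper_width: 0.166
gripper_force: 30.0
time_s: 53.45
tcp_pos: [0.5945, 0.3611, 0.2109]
ee_rot: [[-0.133, -0.991, -0.0], [-0.991, 0.133, -0.001], [0.001, 0.0, -1.0]]
wrist_force: [-0.6, -0.7, -2.3]
gripper_width: 0.171
gripper_force: 30.0
[ 0.64492787 -0.06805666  0.11649852]
turn [ 0.   -0.01 -0.01] then shift [ 0.4187 -0.1067  0.0109] | shift in now frame [ 0.4186 -0.1072  0.0114]
```

```bash
python3 -m handwheel '[[[0,0,0,0.025,-0.0065,0,0.008],[0,0,0,0.04,-0.01,0,0.008],[0,0,0,0.04,-0.01,0,0.008],[0,0,0,0.04,-0.01,0,0.008],[0,0,0,0.04,-0.01,0,0.008],[0,0,0,0.04,-0.01,0,0.008],[0,0,0,0.04,-0.01,0,0.008],[0,0,0,0.04,-0.01,0,0.008],[0,0,0,0.04,-0.01,0,0.008],[0,0,0,0.04,-0.01,0,0.008],[0,0,0,0.025,-0.008,0,0.008],[0,0,0,0.01,-0.003,0,0.008]]]'; python3 -m handwheel '[[[0,-1.25,0,0,0,0,0.008],[0,-1.25,0,0,0,0,0.008],[0,-1.25,0,0,0,0,0.008],[0,-1.25,0,0,0,0,0.008],[0,0,0,0,0,0,0.008],[0,0,0,0,0,0,0.008]]]'
python3 - <<'E'
from h import *
goplan(1,-.033,.05,30,.0127,.071);where(1,.0127,.071)
E
```

```text
time_s: 54.65
tcp_pos: [0.6467, -0.0721, 0.2119]
ee_rot: [[-0.136, -0.991, 0.001], [-0.991, 0.136, -0.001], [0.001, -0.001, -1.0]]
wrist_force: [-0.8, 0.2, -2.6]
gripper_width: 0.166
gripper_force: 30.0
time_s: 55.25
tcp_pos: [0.6468, -0.0703, 0.2117]
ee_rot: [[-0.115, -0.991, 0.066], [-0.859, 0.132, 0.494], [-0.498, 0.0, -0.867]]
wrist_force: [-0.4, 0.7, -2.0]
gripper_width: 0.168
gripper_force: 30.0
turn [ 0.   -0.02 -0.  ] then shift [0.0459 0.0022 0.0835] | shift in now frame [0.0457 0.0021 0.0835]
inner edge X -0.0351 Y -0.0021 Z 0.1453 tilt 29.9 yawerr -0.0 roll 0.0
```

```bash
python3 -m handwheel '[[[0,0,0,0.01,0.002,0.018,0.008],[0,0,0,0.014,0,0.025,0.008],[0,0,0,0.014,0,0.025,0.008],[0,0,0,0.0075,0,0.015,0.008],[0,0,0,0,0,0,0.008],[0,0,0,0,0,0,0.008]]]'
python3 - <<'E'
from h import *
where(1,.0127,.071); check('w13',1,.0127,.071); goplan(1,-.033,.012,30,.0127,.071)
E
```

```text
time_s: 55.85
tcp_pos: [0.646, -0.0666, 0.1187]
ee_rot: [[-0.11, -0.992, 0.066], [-0.86, 0.129, 0.494], [-0.498, -0.003, -0.867]]
wrist_force: [0.8, -0.4, -1.3]
gripper_width: 0.169
gripper_force: 30.0
inner edge X -0.0315 Y -0.0012 Z 0.0523 tilt 29.9 yawerr 0.3 roll -0.2
pred head [array([283., 112.]), array([282., 173.])] inner [281. 126.] sides [np.float64(261.0), np.float64(301.0)]
row from 252 [161, 160, 156, 157, 159, 154, 154, 151, 137, 173, 198, 194, 192, 193, 193, 195, 196, 164, 67, 93, 97, 96, 98, 98, 96, 96, 99, 100, 98, 98, 102, 108, 107, 109, 97, 103, 184, 222, 214, 213, 213, 213, 213, 213, 213, 215, 223, 160, 129, 165, 163, 163, 162, 162, 160, 157, 158]
col from 113 [140, 139, 138, 135, 134, 135, 135, 135, 136, 136, 137, 138, 138, 139, 141, 118, 70, 50, 55, 55, 54, 53, 48, 101, 100, 97, 98, 98, 98, 97]
turn [-0.02 -0.02  0.05] then shift [0.0216 0.0014 0.035 ] | shift in now frame [0.0216 0.0016 0.035 ]
```

```bash
python3 -m handwheel '[[[0,0,0.05,0.005,0,0.005,0.008],[0,0,0,0.005,0,0.008,0.008],[0,0,0,0.005,0,0.008,0.008],[0,0,0,0.005,0,0.008,0.008],[0,0,0,0.002,0,0.004,0.008],[0,0,0,0,0,0,0.008]]]'
python3 - <<'E'
from h import *
where(1,.0127,.0695); goplan(1,-.010,.012,30,.0127,.0695)
E
```

```text
time_s: 56.5
tcp_pos: [0.6442, -0.0697, 0.0768]
ee_rot: [[-0.119, -0.991, 0.064], [-0.858, 0.135, 0.495], [-0.5, 0.004, -0.866]]
wrist_force: [-0.7, -0.2, -2.0]
gripper_width: 0.168
gripper_force: 30.0
inner edge X -0.0334 Y 0.0008 Z 0.0111 tilt 30.0 yawerr -0.3 roll 0.2
turn [ 0.02 -0.   -0.04] then shift [-0.0208 -0.0005  0.0109] | shift in now frame [-0.0208 -0.0004  0.0109]
```

```bash
python3 -m handwheel '[[[0,0,0,-0.006,0,0.003,0.008],[0,0,0,-0.006,0,0.003,0.008],[0,0,0,-0.006,0,0.003,0.008],[0,0,0,-0.002,0,0.0015,0.008],[0,0,0,0,0,0,0.008],[0,0.5,0,0.0005,0,0.005,0.008],[0,0.5,0,0,0,0.005,0.008],[0,0.5,0,0,0,0.005,0.008],[0,0.5,0,0,0,0.005,0.008],[0,0,0,0,0,0,0.008]]]'
python3 - <<'E'
from h import *
where(1,.0127,.0695); goplan(1,-.010,.007,18,.0127,.0695)
E
```

```text
time_s: 57.5
tcp_pos: [0.6484, -0.0375, 0.0606]
ee_rot: [[-0.126, -0.991, 0.038], [-0.943, 0.132, 0.306], [-0.308, 0.002, -0.951]]
wrist_force: [-0.2, -0.0, -2.9]
gripper_width: 0.169
gripper_force: 30.0
inner edge X -0.0093 Y 0.0006 Z 0.0071 tilt 18.0 yawerr -0.0 roll 0.1
turn [ 0.02 -0.01 -0.  ] then shift [ 0.0007 -0.0006 -0.0002] | shift in now frame [ 0.0007 -0.0006 -0.0002]
```

```bash
python3 -m handwheel '[[[0,0.5,0,0.001,0,0.0045,0.008],[0,0.5,0,0,0,0.0045,0.008],[0,0.5,0,0,0,0.0045,0.008],[0,0.5,0,0,0,0.0045,0.008],[0,0.5,0,0,0,0.0045,0.008],[0,0.5,0,0,0,0.0045,0.008],[0,0,0,0.005,0,0,0.008],[0,0,0,0.005,0,0,0.008],[0,0,0,0,0,0.0005,0.008],[0,0,0,0,0,0,0.008]]]'
python3 - <<'E'
from h import *
where(1,.0127,.0695)
E
```

```text
time_s: 58.5
tcp_pos: [0.6483, -0.0465, 0.0339]
ee_rot: [[-0.137, -0.991, -0.001], [-0.991, 0.137, 0.0], [-0.0, 0.001, -1.0]]
wrist_force: [0.3, -1.4, -2.0]
gripper_width: 0.168
gripper_force: 30.0
inner edge X -0.0255 Y -0.0001 Z 0.0012 tilt 0.0 yawerr -0.3 roll 0.0
```

Release, rise, back away a little so the camera sees all studs and the cap, and look.

```bash
python3 -m handwheel '[[[0,0,0,0,0,0.0015,0.008],[0,0,0,0,0,0,0.008],[0,0,0,0,0,0,0.045],[0,0,0,0,0,0,0.045],[0,0,0,0,0,0,0.045],[0,0,0,0,0,0,0.045],[0,0,0,0,0,-0.02,0.045],[0,0,0,0,0,-0.03,0.045],[0,0,0,0,0,-0.04,0.045],[0,0,0,0,0,-0.05,0.045],[0,0,0,0,0,-0.03,0.045],[0,0,0,0,0,0,0.045]]]'; python3 -m handwheel '[[[0,0,0,-0.02,0.02,0,0.045],[0,0,0,-0.04,0.03,0,0.045],[0,0,0,-0.04,0.03,0,0.045],[0,0,0,-0.04,0.02,0,0.045],[0,0,0,-0.04,0.01,0,0.045],[0,0,0,-0.02,0,0,0.045],[0,0,0,0,0,0,0.045],[0,0,0,0,0,0,0.045]]]'
python3 - <<'E'
from h import *
snap('w14')
E
```

```text
time_s: 59.7
tcp_pos: [0.6515, -0.0452, 0.2088]
ee_rot: [[-0.134, -0.991, 0.011], [-0.991, 0.134, -0.0], [-0.001, -0.011, -1.0]]
wrist_force: [0.9, -0.4, 0.3]
gripper_width: 0.517
gripper_force: 0.0
time_s: 60.5
tcp_pos: [0.5661, 0.1675, 0.2013]
ee_rot: [[-0.134, -0.991, -0.003], [-0.991, 0.134, -0.001], [0.002, 0.003, -1.0]]
wrist_force: [0.1, -0.7, -1.1]
gripper_width: 0.516
gripper_force: 0.0
```

View pics/w14.png

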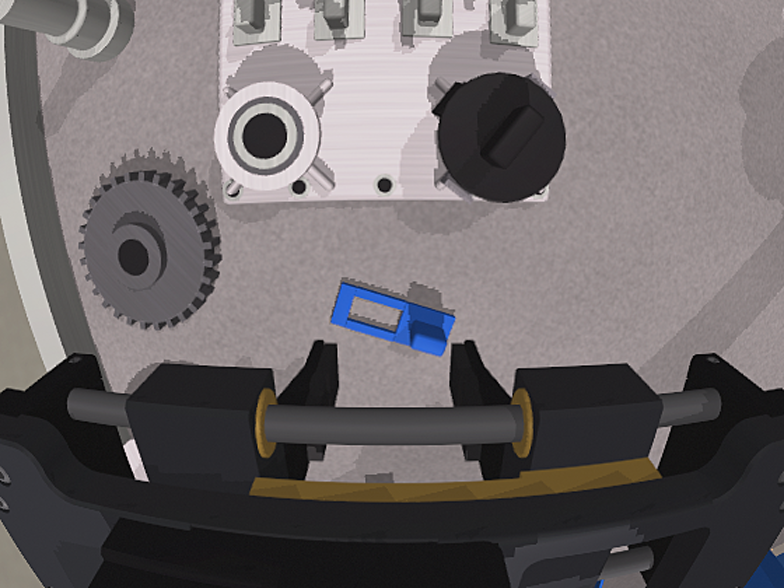

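All four links' lugs stand upright in a row (tail edges at y 38-45) and the cap is level on its hub, disc centre at (502,137). A quick numeric check follows.

Run:
```python
from h import *
p,R=load('w14'); a=np.radians(YAW); cx=np.array([np.cos(a),np.sin(a)]); cy=np.array([-cx[1],cx[0]])
for n,u,v in [(1,257,43),(2,341,40),(3,428,38),(4,515,45)]:
    d=wp2w(u/1.4,v/1.4,.026,p,R)[:2]-ST[n]; print(n,'eye x',d@cx-.071,'y',d@cy)
print(wp2w(502/1.4,137/1.4,.073,p,R), wp2w(267/1.4,137/1.4,.065,p,R)); e=[wp2w(x/1.4,137/1.4,.073,p,R) for x in(438,566)]; print('disc dia',np.linalg.norm(e[0]-e[1]))
```

```text
1 eye x -0.0013773277193788874 y 0.0001972880355159626
2 eye x 0.0017284004996851454 y 0.0009191993090327262
3 eye x 0.000996227330984381 y -0.0002264092802137523
4 eye x 0.0023447200201949236 y 0.0005874448273010792
[0.4780089  0.08526528 0.073     ] [0.64315045 0.06175805 0.065     ]
disc dia 0.0935354865795152
```

All eyes are within 3 mm of their studs, and the cap's disc scale matches the seated height, so I'm handing in.

```bash
python3 -c "
from station import r
print(r.finish_job())"
```

```text
the job is handed in; nothing more can be done
None
```

I handed the job in at about 61 s: the one cap on the bench is snapped home on the near hub, all four links lie level under their stud heads with each eye within about 3 mm of its stud axis, and the oil bottle was left alone; no verdict came back.

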